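Set and lock the sampler's probe depth and load the batch of jars

TASK

Set up the sampler for the batch: put the open steel cup from the bin into the nest on the sliding carriage, push the carriage fully in, lower the probe without ramming it until it touches the bottom of the cup, and then turn the lock lever fully over so that the probe stays at that height. Stand every sample jar from the bin upright in the steel tray with its lid pressed fully home, and leave the other bottles and the beaker alone.

Things in the scene. Friction and masses are not known exactly. Their poses are not given: they have to be found in the camera images.
- sampler: the fixed sampler stand: white base plate 190 x 270 mm, 20 mm thick, an aluminium post at the back and a blue head 125 to 150 mm above the bench that guides the probe. Origin at bench height straight below the probe's axis; x points away from the robot at yaw 0 (the post is 90 mm along +x and 28 mm along +y), y to the left, z up. The sampler's position and yaw vary
- carriage (a joint): the white sliding carriage of the sampler (72 x 126 mm plate on a dark rail bed), m: 0 fully in (its nest straight below the probe), up to 0.12 fully out, sliding along the sampler's -y. Friction about 2.5 N; it stays where it is left
- nest (a point): centre of the nest on the carriage: flat floor on which the cup stands, inside a square fence 60 mm wide inside and 6 mm high (68 mm outside). Height above the bench 39 to 57 mm (the bed height varies); axes as the sampler's
- carriage_handle (a point): grip point on the carriage's upright round handle peg, 12 mm diameter, which rises 42 mm from the carriage floor, 75 mm from the nest's centre along the sampler's -y; the point is 28 mm above the nest's floor
- probe (a joint): slide of the depth probe, m: 0 fully raised, up to 0.085 lowered. Balanced, friction about 2 N, so it stays where it is left
- probe_tip (a point): round lower end of the steel probe rod (10 mm diameter, hanging straight down from the head); 120 mm above the bench when the joint reads 0
- probe_knob (a point): middle of the black knob on top of the probe (22 mm diameter, 34 mm high), 142 mm above the probe's tip; the knob is held to lower the probe
- lock (a joint): lock lever of the probe's slide, rad: 0 free (lever along the sampler's +y), 1.57 locked (lever along the sampler's -x), turning anticlockwise seen from above; over the last 0.2 rad it clamps the rod and takes about 5 N at the peg, then stays over. It starts at 0 to 0.25
- lock_peg (a point): grip point on the upright round peg at the lever's end (10 mm diameter, free from 11 mm above the head's top to 45 mm above it), 35 mm above the head's top, that is 185 mm above the bench
- lock_hinge (a point): point on the lever's vertical turning axis at the same height as lock_peg; 55 mm from the peg and 25 mm along the sampler's +y from the probe's axis
- bin: the blue fixed plastic bin, 260 x 135 mm outside, 32 mm high, walls and floor 4 mm. Origin under its centre on the bench, x along its long side; holds the cup and the jars, upright in a row along x
- tray: the fixed steel sample tray, 205 x 125 mm outside, rim 12 mm high, walls and floor 4 mm. Origin under its centre on the bench, x along its long side
- cup: the open steel cup without a lid: 50 mm diameter, 40 mm high, wall 3 mm, floor 6 mm thick. Origin at the centre of its underside, z up
- jar1: a white sample jar with a grey lid, body 41 mm diameter and 40 mm high, lid 42 mm diameter; 52 mm high to the lid's top with the lid loose, 46 mm with it home. Origin at the centre of its underside, z up. Two or three of the three jars are present
- lid1 (a joint): lid of jar1, m: 0 standing loose (raised), 0.006 pressed fully home on its shoulder; friction about 6 N, captive on the jar (the jar may be lifted by it)
- jar2: a white sample jar with a grey lid, body 41 mm diameter and 40 mm high, lid 42 mm diameter; 52 mm high to the lid's top with the lid loose, 46 mm with it home. Origin at the centre of its underside, z up. Two or three of the three jars are present
- lid2 (a joint): lid of jar2, m: 0 standing loose (raised), 0.006 pressed fully home on its shoulder; friction about 6 N, captive on the jar (the jar may be lifted by it)
- jar3: a white sample jar with a grey lid, body 41 mm diameter and 40 mm high, lid 42 mm diameter; 52 mm high to the lid's top with the lid loose, 46 mm with it home. Origin at the centre of its underside, z up. Two or three of the three jars are present
- lid3 (a joint): lid of jar3, m: 0 standing loose (raised), 0.006 pressed fully home on its shoulder; friction about 6 N, captive on the jar (the jar may be lifted by it)
- amber_bottle: bystander: amber bottle 90 mm diameter, 190 mm high, origin under its centre; leave alone
- clear_bottle: bystander: clear glass jar with a blue cap, 64 mm diameter, 110 mm high, origin under its centre; leave alone
- beaker: bystander: white plastic beaker 72 mm diameter, 80 mm high, origin under its centre; leave alone

How it is judged:
By the outcome, as a careful person would: the job done as asked, in the order asked, and still so for the second after the job is handed in, with the robot touching nothing.
Of jar1, jar2, jar3 only 2 to 3 are there at a start; the rules pass over those that are not, and their reading is None.
At some moment in a run one of jar1, jar2, jar3 may be knocked a few centimetres aside while the robot is not near it.
It also fails if it takes over 210 s, if anything falls off the work surface, if the arm or the gripper's body presses on something with over 40 N, if the wrist force passes 120 N, or if a joint passes its speed limit or range.

ROBOT

A 7-joint arm with a two-finger parallel gripper is mounted at the origin on the work surface. World frame = base frame: x ahead of the robot, y to its left, z up, the work surface at z = 0. Lengths are in mm, angles in rad, forces in N, time in s.
With the tool pointing down it reaches from about 425 to 925 mm from the base axis. Payload 6.8 kg.
Tool frame: the origin (TCP) lies midway between the tips of the shut fingers; the grasp point (between the pads) lies 19 mm behind it (bot.hold_point_z is the z of the grasp point in the tool frame, in mm); z points along the fingers, y is the line along which they close (so a half turn about z gives the same grasp; the last joint's range is limited). The gripper opens to 85 mm and grips with 20 to 120 N. Pads are 22 mm wide; open, the fingers measure 114 mm over their backs; the gripper's body (76 mm by 85 mm) begins 54 mm behind the grasp point. The pads swing forward as they close: fully open they stand 13 mm farther back than shut.
Start: joints at [1.11, 0.477, 0.022, 1.555, -0.011, 1.109, -0.083], TCP at [233.24, -633.44, 231.308] pointing down, gripper open.
Joint ranges: [-2.96, 2.96], [-0.34, 2.1], [-1.41, 1.46], [0.24, 2.44], [-1.37, 4.51], [0.17, 1.92], [-2.96, 2.96]. Speed limits (rad/s): [2.39, 2.39, 3.14, 3.14, 3.14, 3.14, 3.14].

INTERFACE

Orientations are given as a unit quaternion [w, x, y, z].
In Python, from station import bot, eyes, hand_in gives the robot as it stands (bot), with the cameras (eyes) and the job as plain functions.
- The arm moves only by the tool tcp_steps, called after ">>>" as a command line: name --argument value ..., lists and objects as JSON in quotes. Schema: {"type":"object","properties":{"plan":{"type":"array","items":{"type":"number"},"minItems":5,"maxItems":40},"clamp_n":{"type":"number"},"only":{"type":"string"},"quiet":{"type":"boolean"},"lines":{"type":"string"}},"required":["plan"],"additionalProperties":false}. plan is one flat list of numbers that holds 1 to 8 rows one after another, with no inner brackets; each row has 5 numbers: the finger opening in mm, then dx, dy, dz in mm, then a turn about the tool's z in rad; each row is the pose to reach, as a shift and turn from the pose commanded when the call began, along the tool's axes at that moment; what a row does not reach only later rows make up. A row lasts 1/8 s, in which the tool goes at most 62.5 mm and 0.188 rad, less where a joint would pass 70% of its speed; a pose out of reach is approached as far as the arm can. The fingers move at their own pace and stop on an object; clamp_n is the grip in N (left out, the last holds). Time passes only in rows, so rows that do not move let the fingers close. The tool returns the time, the measured TCP pose, the force, the opening and the grip force at its end. only (a regular expression) keeps the lines of the reply that match it, lines (a string "A,B") keeps lines A to B, and quiet returns only ok. Input that does not fit is refused with a message, and nothing moves.
- bot.sense(): the state, without advancing time (a new reading comes with each control period).
- eyes.capture(name): name is "scene" or "top" or "wrist"; returns a dict with "frame" (400x640x3 uint8, blue, green, red), "vfov" (degrees; the focal length in pixels is half the picture's height over the tangent of half this angle, whatever the lens; pixels are square), "cx", "cy" (the principal point, pixels), "distortion" ([k1, k2, p1, p2, k3] as OpenCV has them; the pictures are not rectified), "eye" and "attitude" of the camera in the world. Camera axes: x right, y down, z forward; pixel columns grow to the right and rows downward; lengths in mm; the calibration is good to about 2 mm. A picture is of the moment at which its call begins. There is no depth.
- hand_in(): hands the job in; it is judged then, once.
The state is a dict: "t": time; "joint_positions": joint angles; "dq": joint speeds; "effort": joint torques, N m; "ee_pos": TCP position; "tool_rot": TCP orientation; "wrist_force": force on the tool from outside, world axes, zero at the start; "moment": the same for the moment, N m; "gripper_width": finger opening in mm; "finger_force": force on a finger pad.
Only numpy, scipy, OpenCV 4.12 (cv2) and the standard library are available. Lean on these libraries where they do the work, as an engineer would, in place of code of your own. Each camera call takes 0.05 s, during which the arm holds its last target. There are 200 camera calls.

## Working session

There is one attempt and no reset: what is moved stays moved. The work goes in short steps, Python scripts to look and compute and a tool call to move; the robot and the scene stay as the last step left them, time stands still between calls to the robot, and variables do not carry over. Pictures are saved under pics/ and viewed, at most 14 in all, crops included, and the job is handed in when it is done.

```bash
ls; mkdir -p pics; cat > h.py <<'E'
import numpy as np, cv2
from scipy.spatial.transform import Rotation as R
from station import bot, eyes, hand_in
def rot(q): return R.from_quat([q[1],q[2],q[3],q[0]]).as_matrix()
def K(c):
    h=c["frame"].shape[0]; f=h/2/np.tan(np.radians(c["vfov"])/2)
    return np.array([[f,0,c["cx"]],[0,f,c["cy"]],[0,0,1.]])
def ray(c,px):
    p=cv2.undistortPoints(np.array(px,float).reshape(-1,1,2),K(c),np.array(c["distortion"],float)).reshape(-1,2)
    d=np.c_[p,np.ones(len(p))]@rot(c["attitude"]).T
    return np.array(c["eye"],float),d
def onz(c,px,z):
    e,d=ray(c,px); return e+d*((z-e[2])/d[:,2])[:,None]
def cross(cs,pxs):
    A=np.zeros((3,3));b=np.zeros(3)
    for c,p in zip(cs,pxs):
        e,d=ray(c,[p]);d=d[0]/np.linalg.norm(d[0]);M=np.eye(3)-np.outer(d,d);A+=M;b+=M@e
    x=np.linalg.solve(A,b); r=[np.linalg.norm(np.cross(x-ray(c,[p])[0],ray(c,[p])[1][0]/np.linalg.norm(ray(c,[p])[1][0]))) for c,p in zip(cs,pxs)]
    return x,np.round(r,1)
def proj(c,X):
    A=rot(c["attitude"]).T; rv=cv2.Rodrigues(A)[0]
    return cv2.projectPoints(np.array(X,float).reshape(-1,1,3),rv,-A@np.array(c["eye"],float),K(c),np.array(c["distortion"],float))[0].reshape(-1,2)
def tool(dw):
    return rot(bot.sense()["tool_rot"]).T@np.array(dw,float)
def save(c,n): cv2.imwrite(f"pics/{n}.png",c["frame"])
E
python3 - <<'E'
from h import *
import pickle
for n in ["scene","top","wrist"]:
    c=eyes.capture(n); save(c,n+"0"); pickle.dump(c,open(n+"0.pkl","wb"))
    print(n,c["vfov"],c["eye"],c["attitude"],c["cx"],c["cy"],c["distortion"])
s=bot.sense();print(s, bot.hold_point_z, rot(s["tool_rot"]))
E
```

```text
pics
station.py
scene 54.12805866111883 [1009.14268757  635.67930341 1057.07088406] [-0.12074765  0.30566905  0.88029143 -0.34215997] 314.1723497701926 196.71143541996906 [0.01071308 0.         0.         0.         0.        ]
top 52.89457344660214 [ 315.04694551    6.32171284 1260.05565914] [ 0.06546652 -0.70307436  0.70556753 -0.05979166] 317.3438511902043 195.91038443699293 [-0.10228533  0.          0.          0.          0.        ]
wrist 60.24253659019441 [ 311.52075136 -604.67977766  372.86020945] [ 0.13517173  0.80908045 -0.5639778  -0.09511295] 320.6000214815187 197.89027252492775 [-0.03375772  0.          0.          0.          0.        ]
{'t': 0.15, 'joint_positions': array([ 1.1098736 ,  0.47760313,  0.02233691,  1.55623235, -0.01146108,
        1.1093098 , -0.08307734]), 'dq': array([ 9.60407117e-05, -6.48262988e-04,  1.21809040e-03, -2.36959531e-03,
       -9.51382406e-04, -1.60987983e-04,  4.53866740e-04]), 'effort': array([ 2.38369452e-03, -5.96923614e+01,  1.60992242e+00, -2.81492901e+01,
        1.26114159e-02,  6.50927730e-03,  6.18076385e-06]), 'ee_pos': array([ 233.07202848, -632.98691914,  230.55026131]), 'tool_rot': array([-6.86888431e-04,  9.84473753e-01,  1.75530402e-01, -1.88430471e-04]), 'wrist_force': array([-0.05717578, -0.06282374,  0.01423229]), 'moment': array([0.00475379, 0.03260283, 0.02297327]), 'finger_force': 0.0, 'gripper_width': 85.1029927111281} -18.700000000000003 [[ 9.38378085e-01  3.45609888e-01 -6.12149311e-04]
 [ 3.45610405e-01 -9.38377213e-01  1.28629671e-03]
 [-1.29870103e-04 -1.41859782e-03 -9.99998985e-01]]
```

View pics/scene0.png

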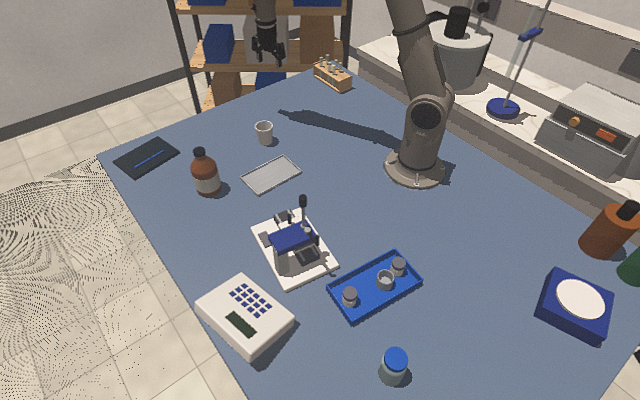

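View pics/top0.png

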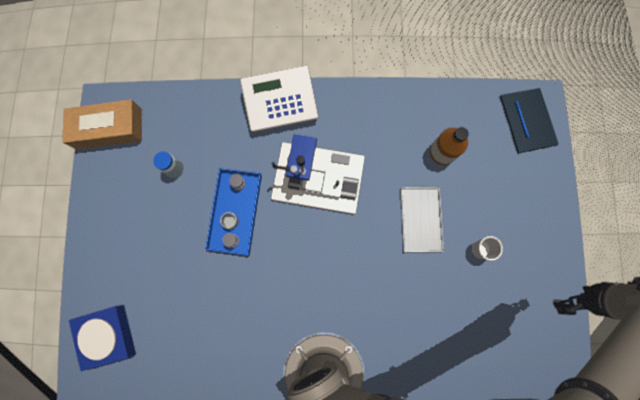

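The top view shows two jars at about (237,182) and (230,241), the cup at (229,220), the sampler at about (318,178) with its carriage out to the right, and the tray at (421,220). I'll zoom in on the top and scene views.

```bash
python3 - <<'E'
from h import *
import pickle
t=pickle.load(open("top0.pkl","rb"));s=pickle.load(open("scene0.pkl","rb"))
a=cv2.resize(t["frame"][125:265,200:375],None,fx=4,fy=4,interpolation=cv2.INTER_CUBIC)
b=cv2.resize(s["frame"][185:330,240:430],None,fx=4,fy=4,interpolation=cv2.INTER_CUBIC)
cv2.imwrite("pics/a.png",a);cv2.imwrite("pics/b.png",b)
f=t["frame"];hsv=cv2.cvtColor(f,cv2.COLOR_BGR2HSV)
def blobs(m,amin=150):
    cs,_=cv2.findContours(m.astype(np.uint8),cv2.RETR_EXTERNAL,cv2.CHAIN_APPROX_NONE)
    return [c for c in cs if cv2.contourArea(c)>amin]
print("table",hsv[300,200],hsv[220,245],hsv[220,420],hsv[200,330])
m=(hsv[...,0]>105)&(hsv[...,1]>190)&(hsv[...,2]>90)
for c in blobs(m): print("blue",cv2.minAreaRect(c))
m=(hsv[...,1]<60)&(hsv[...,2]>100); m[:, :270]=0;m[:,:][:130]=0
for c in blobs(m): 
    r=cv2.minAreaRect(c);print("white",r); 
    if r[0][0]<560: print(onz(t,cv2.boxPoints(r),12).round(0)[:,:2].tolist())
E
```

```text
table [107  65 148] [109 185 200] [ 12   6 213] [ 42   5 242]
blue ((162.0, 160.5), (15.0, 16.0), 90.0)
white ((320.0, 389.9999694824219), (17.612932205200195, 55.81562423706055), 60.2551155090332)
[[-65.0, 95.0], [16.0, -50.0], [-29.0, -75.0], [-110.0, 69.0]]
white ((324.07733154296875, 353.9538879394531), (84.44451904296875, 48.139862060546875), 2.8624050617218018)
[[-6.0, 127.0], [135.0, 120.0], [122.0, -134.0], [-19.0, -124.0]]
white ((634.9464111328125, 366.3536071777344), (42.317073822021484, 71.52262115478516), 36.20945358276367)
white ((591.4520263671875, 324.2945251464844), (18.375459671020508, 23.642311096191406), 20.556047439575195)
white ((517.9268188476562, 263.84149169921875), (29.673015594482422, 25.7686710357666), 38.65980911254883)
[[318.0, -549.0], [380.0, -606.0], [320.0, -679.0], [259.0, -621.0]]
white ((489.300048828125, 248.10003662109375), (27.280029296875, 28.174455642700195), 63.43495178222656)
[[389.0, -463.0], [428.0, -548.0], [351.0, -583.0], [313.0, -498.0]]
white ((425.2307434082031, 223.8507080078125), (89.81097412109375, 54.22418212890625), 79.33966064453125)
[[574.0, -216.0], [606.0, -389.0], [326.0, -426.0], [297.0, -258.0]]
white ((317.5381164550781, 177.34799194335938), (88.11520385742188, 61.42820358276367), 9.688787460327148)
[[526.0, 169.0], [725.0, 139.0], [674.0, -141.0], [477.0, -104.0]]
white ((283.826904296875, 153.86538696289062), (10.982502937316895, 25.691211700439453), 11.309932708740234)
[[639.0, 149.0], [723.0, 134.0], [715.0, 99.0], [631.0, 114.0]]
white ((603.5, 207.5), (155.0, 71.0), 90.0)
white ((491.0, 139.5), (19.0, 36.0), 90.0)
[[758.0, -499.0], [759.0, -623.0], [693.0, -616.0], [692.0, -493.0]]
```

View pics/a.png

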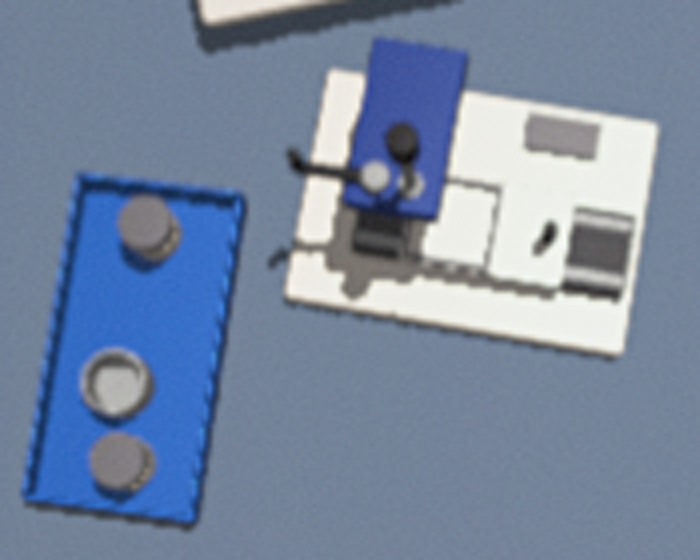

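View pics/b.png

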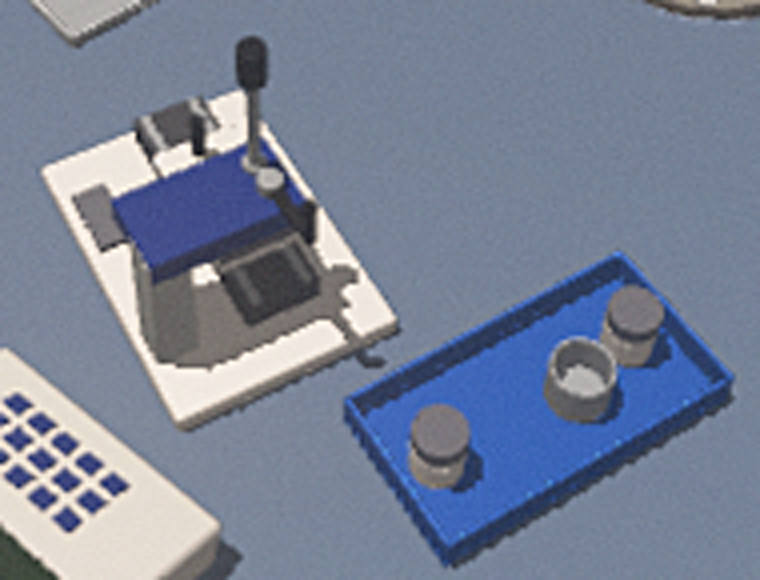

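```bash
cat >> h.py <<'E'
import pickle
def L(n): return pickle.load(open(n+".pkl","rb"))
def A(x,y): return [x/4+200,y/4+125]
def B(x,y): return [x/4+240,y/4+185]
E
python3 - <<'E'
from h import *
t=L("top0");s=L("scene0")
np.set_printoptions(suppress=True,precision=1)
bt=onz(t,[A(330,70),A(658,122),A(622,354),A(287,298)],20);print("base",bt,bt.mean(0), np.linalg.norm(bt[0]-bt[1]),np.linalg.norm(bt[1]-bt[2]))
bs=onz(s,[B(400,325),B(240,90),B(42,168),B(182,428)],20);print("base s",bs)
print("knobtop",cross([t,s],[A(402,136),B(252,48)]))
print("locktip",cross([t,s],[A(293,155),B(308,203)]))
print("handletop",cross([t,s],[A(550,225),B(200,113)]))
for n,a,b in [("jarA",(147,222),(635,305)),("jarB",(122,456),(440,425)),("cup",(118,380),(582,368))]:pass
for n,a,b in [("jarA",(147,222),(440,425)),("jarB",(122,456),(635,305)),("cup",(116,382),(582,368))]: print(n,cross([t,s],[A(*a),B(*b)]))
print("bin",onz(t,[A(78,176),A(245,195),A(195,525),A(25,500)],32))
m=np.array([[401,187],[441,187],[443,251],[403,252]]);c=onz(t,m,12);print("tray",c,c.mean(0))
for n,p,z in [("amber",[460,134],190),("beaker",[490,248],80),("clear",[164,161],110)]: print(n,onz(t,[p],z))
E
```

```text
base [[ 712.6  127.7   20. ]
 [ 667.9 -135.1   20. ]
 [ 481.3 -102.5   20. ]
 [ 526.5  159.    20. ]] [597.1  12.3  20. ] 266.58504212432643 189.45600483686903
base s [[ 533.8  169.8   20. ]
 [ 486.4  -98.9   20. ]
 [ 668.9 -132.4   20. ]
 [ 717.4  137.3   20. ]]
knobtop (array([586.4,  56.7, 275.5]), array([0.4, 0.4]))
locktip (array([597.5, 134.8, 192. ]), array([1., 1.]))
handletop (array([566.4, -43.8,  99.1]), array([0.7, 0.7]))
jarA (array([580.9, 264.8,  52.5]), array([0.1, 0.1]))
jarB (array([399.2, 279.7,  53. ]), array([2.1, 2.1]))
cup (array([458.7, 288.7,  35. ]), array([0.1, 0.1]))
bin [[623.2 325.7  32. ]
 [606.8 192.1  32. ]
 [349.6 225.1  32. ]
 [368.2 357.1  32. ]]
tray [[ 566.4 -249.6   12. ]
 [ 566.  -378.5   12. ]
 [ 363.2 -373.9   12. ]
 [ 361.5 -248.3   12. ]] [ 464.3 -312.6   12. ]
amber [[ 682.4 -387.8  190. ]]
beaker [[ 367.4 -496.1   80. ]]
clear [[630.  476.8 110. ]]
```

```bash
cat >> h.py <<'E'
np.set_printoptions(suppress=True,precision=2)
def go(xyz,yaw=None):
    s=bot.sense(); T=rot(s["tool_rot"]); y=np.arctan2(T[1,0],T[0,0])
    d=T.T@(np.array(xyz,float)-s["ee_pos"])
    print("shift",d,"turn",None if yaw is None else round(-((yaw-y+np.pi/2)%np.pi-np.pi/2),3),"yaw",round(y,3))
def st():
    s=bot.sense();T=rot(s["tool_rot"]);print("t",round(s["t"],2),s["ee_pos"],"yaw",round(np.arctan2(T[1,0],T[0,0]),3),"F",s["wrist_force"],"w",s["gripper_width"],"ff",s["finger_force"],"q",s["joint_positions"])
E
python3 - <<'E'
from h import *
w=L("wrist0");s=bot.sense();T=rot(s["tool_rot"])
e=T.T@(w["eye"]-s["ee_pos"]);print("eye tool",e, "axes in tool",T.T@rot(w["attitude"]))
go([470,-60,330],-0.168)
E
```

```text
eye tool [  83.38    0.35 -142.32] axes in tool [[ 0.   -0.95 -0.33]
 [ 1.    0.    0.  ]
 [ 0.   -0.33  0.95]]
shift [ 420.35 -455.93  -98.86] turn 0.521 yaw 0.353
```

>>> tcp_steps --plan '[85, 55, -60, -30, 0.1, 85, 110, -120, -60, 0.25, 85, 420, -456, -99, 0.52, 85, 420, -456, -99, 0.52, 85, 420, -456, -99, 0.52, 85, 420, -456, -99, 0.52, 85, 420, -456, -99, 0.52, 85, 420, -456, -99, 0.52]' --clamp_n 20

```text
t: 1.15
ee_pos: [419.9, -180.0, 316.0]
tool_rot: [0.0, 0.997, -0.084, 0.0]
wrist_force: [0.9, -0.6, 0.4]
gripper_width: 85.1
finger_force: 0.0
```

```bash
python3 -c "
from h import *
st();go([470,-60,330],-0.168)"
```

```text
t 1.15 [ 419.89 -179.99  316.01] yaw -0.167 F [ 0.86 -0.61  0.38] w 85.06671314840825 ff 0.0 q [ 0.46  0.04 -0.2   1.93  0.01  1.17 -1.48]
shift [  29.44 -126.66  -14.01] turn 0.001 yaw -0.167
```

>>> tcp_steps --plan '[85, 29, -127, -14, 0, 85, 29, -127, -14, 0, 85, 29, -127, -14, 0, 85, 29, -127, -14, 0, 85, 29, -127, -14, 0, 85, 29, -127, -14, 0]'

```text
t: 1.9
ee_pos: [468.8, -63.0, 329.5]
tool_rot: [0.0, 0.996, -0.085, -0.0]
wrist_force: [-0.1, 0.2, 0.6]
gripper_width: 84.7
finger_force: 0.0
```

```bash
python3 -c "
from h import *
st();c=eyes.capture('wrist');save(c,'w1');pickle.dump(c,open('w1.pkl','wb'))"
```

```text
t 1.9 [468.85 -63.02 329.53] yaw -0.17 F [-0.12  0.22  0.61] w 84.73933033825996 ff 0.0 q [ 0.31  0.07 -0.32  1.87  0.02  1.2  -1.76]
```

View pics/w1.png

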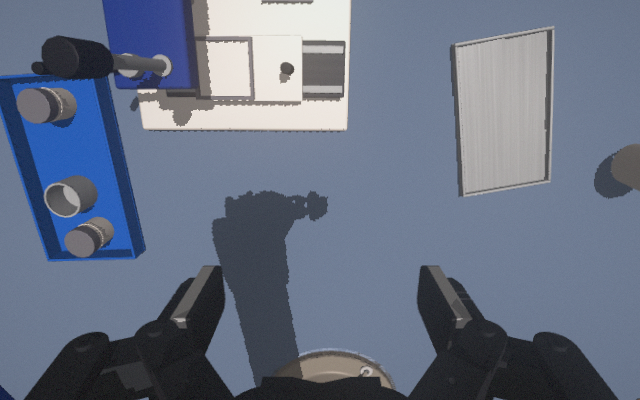

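The wrist view shows the handle peg's top at about (286,68), the nest fence at x 195–252, y 37–100, the bin with two jars and the cup at left, and the tray at right.

```bash
python3 - <<'E'
from h import *
t=L("top0");s=L("scene0");w=L("w1")
print("handle",cross([t,s,w],[A(550,225),B(200,113),[286,68]]))
print("handle tw",cross([s,w],[B(200,113),[286,68]]))
print("fence corner BR", cross([t,w],[A(490,268),[252,100]]), cross([t,w],[A(499,186),[252,37]]))
g=cv2.cvtColor(w["frame"],cv2.COLOR_BGR2GRAY)
cs,_=cv2.findContours((g[40:95,270:300]<90).astype(np.uint8),0,2)
print([cv2.minAreaRect(c) for c in cs if cv2.contourArea(c)>15])
print("fence rim z61-63", onz(w,[[252,37],[252,100],[197,100]],62))
print("base", onz(w,[[145,129],[347,130],[350,0]],20))
print("tray", onz(w,[[452,45],[553,28],[550,181],[461,195]],12), onz(w,[[452,45],[553,28],[550,181],[461,195]],12).mean(0))
print("jarB",cross([t,s,w],[A(122,456),B(635,305),[84,241]]),"cup",cross([t,s,w],[A(116,382),B(582,368),[64,200]]))
E
```

```text
handle (array([566.98, -44.32,  98.59]), array([0.1, 1.5, 1.4]))
handle tw (array([566.95, -44.36,  98.53]), array([1.4, 1.4]))
fence corner BR (array([541.64,   1.1 ,  68.5 ]), array([1.5, 1.5])) (array([611.22,  -7.65,  37.88]), array([0.3, 0.3]))
[((18.07692527770996, 30.38461685180664), (7.442083358764648, 11.163125991821289), 60.2551155090332)]
fence rim z61-63 [[607.62 -11.71  62.  ]
 [542.52   3.48  62.  ]
 [553.6   66.13  62.  ]]
base [[ 530.49  158.77   20.  ]
 [ 483.8  -101.35   20.  ]
 [ 632.93 -126.93   20.  ]]
tray [[ 564.54 -245.29   12.  ]
 [ 564.77 -371.13   12.  ]
 [ 364.94 -374.4    12.  ]
 [ 365.47 -247.94   12.  ]] [ 464.93 -309.69   12.  ]
jarB (array([399.45, 279.3 ,  50.46]), array([1.5, 3.1, 1.8])) cup (array([459.52, 289.41,  38.34]), array([1.9, 0.8, 1.6]))
```

```bash
python3 -c "
from h import *
go([567,-44.3,135],-0.171);go([567,-44.3,69],-0.171)"
```

```text
shift [ 93.59 -34.78 194.56] turn 0.002 yaw -0.169
shift [ 93.6  -34.8  260.56] turn 0.002 yaw -0.169
```

>>> tcp_steps --plan '[40, 94, -35, 60, 0, 40, 94, -35, 120, 0, 40, 94, -35, 180, 0, 40, 94, -35, 194, 0, 40, 94, -35, 194, 0, 40, 94, -35, 194, 0]' --clamp_n 40

```text
t: 2.7
ee_pos: [568.8, -43.1, 137.5]
tool_rot: [-0.0, 0.996, -0.084, 0.001]
wrist_force: [0.2, 0.2, 0.3]
gripper_width: 39.9
finger_force: 0.0
```

```bash
python3 -c "
from h import *
st();go([567,-44.3,69],-0.171)
c=eyes.capture('wrist');save(c,'w2');pickle.dump(c,open('w2.pkl','wb'))"
```

```text
t 2.7 [568.76 -43.07 137.48] yaw -0.168 F [0.17 0.22 0.31] w 39.883331914040085 ff 0.0 q [ 0.22  0.43 -0.32  1.88  0.17  0.85 -1.93]
shift [-1.67  1.52 68.48] turn 0.003 yaw -0.168
```

View pics/w2.png

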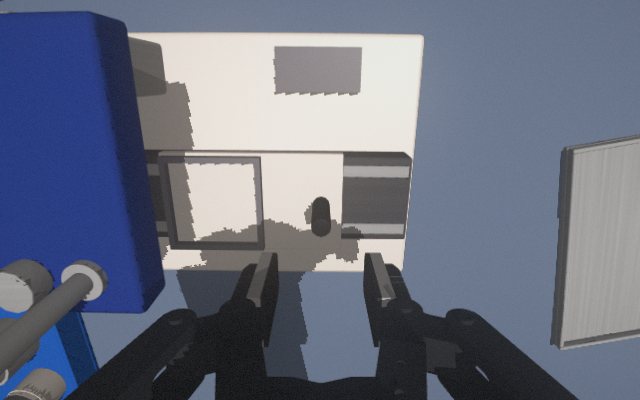

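The peg at (320,215) sits centred between the fingers, so I'll descend, grip and pull out.

>>> tcp_steps --plan '[40, -2, 1.5, 35, 0, 40, -2, 1.5, 68, 0, 40, -2, 1.5, 68, 0, 12, -2, 1.5, 68, 0, 8, -2, 1.5, 68, 0, 8, -2, 1.5, 68, 0, 8, -2, 1.5, 68, 0]' --clamp_n 40

```text
t: 3.62
ee_pos: [567.4, -43.8, 70.1]
tool_rot: [-0.0, 0.996, -0.084, 0.002]
wrist_force: [-1.3, -0.3, 7.7]
gripper_width: 10.5
finger_force: 39.0
```

```bash
python3 -c "
from h import *
st()"
```

```text
t 3.62 [567.38 -43.76  70.14] yaw -0.167 F [-1.27 -0.32  7.69] w 10.475013048835644 ff 39.01432693004608 q [ 0.19  0.52 -0.29  1.93  0.22  0.72 -1.97]
```

>>> tcp_steps --plan '[8, 0, 15, 0, 0, 8, 0, 32, 0, 0, 8, 0, 50, 0, 0, 8, 0, 68, 0, 0, 8, 0, 80, 0, 0, 8, 0, 88, 0, 0, 8, 0, 88, 0, 0, 8, 0, 88, 0, 0]' --clamp_n 40

```text
t: 4.62
ee_pos: [551.6, -131.5, 70.1]
tool_rot: [0.001, 0.996, -0.084, 0.001]
wrist_force: [-4.2, -0.4, 10.2]
gripper_width: 10.2
finger_force: 39.8
```

>>> tcp_steps --plan '[30, 0, 0, 0, 0, 30, 0, 0, 0, 0, 50, 0, 0, -60, 0, 50, 0, 0, -120, 0, 65, 0, 0, -180, 0, 65, 0, 0, -180, 0]'

```text
t: 5.38
ee_pos: [554.2, -130.7, 253.4]
tool_rot: [0.001, 0.996, -0.084, 0.005]
wrist_force: [-0.1, 0.7, -0.8]
gripper_width: 64.8
finger_force: 0.0
```

```bash
python3 -c "
from h import *
st(); go([459.5,289.4,250],-0.125)"
```

```text
t 5.38 [ 554.23 -130.74  253.41] yaw -0.167 F [-0.08  0.66 -0.8 ] w 64.77602396841861 ff 0.0 q [ 0.39  0.3  -0.34  1.78  0.11  1.07 -1.72]
shift [-163.35 -398.52    1.59] turn -0.042 yaw -0.167
```

>>> tcp_steps --plan '[65, -50, 0, -40, 0, 65, -80, -20, -90, 0, 65, -80, -80, -90, 0, 65, -100, -140, -90, -0.04, 65, -120, -200, -90, -0.04, 65, -140, -260, -90, -0.04, 65, -150, -320, -90, -0.04, 65, -163, -398, -90, -0.04]'

```text
t: 6.38
ee_pos: [456.0, 273.4, 337.0]
tool_rot: [0.0, 0.998, -0.064, -0.0]
wrist_force: [1.2, 0.3, 0.6]
gripper_width: 65.0
finger_force: 0.0
```

>>> tcp_steps --plan '[65, 0, -16, 90, 0, 65, 0, -16, 90, 0, 65, 0, -16, 90, 0, 65, 0, -16, 90, 0]'

```text
t: 6.88
ee_pos: [459.0, 287.9, 248.7]
tool_rot: [-0.0, 0.998, -0.064, 0.0]
wrist_force: [0.1, 0.4, 0.5]
gripper_width: 65.1
finger_force: 0.0
```

```bash
python3 -c "
from h import *
st(); go([459.5,289.4,150],-0.125)
c=eyes.capture('wrist');save(c,'w3');pickle.dump(c,open('w3.pkl','wb'))"
```

```text
t 6.88 [458.98 287.86 248.66] yaw -0.128 F [0.08 0.37 0.46] w 65.07439396756543 ff 0.0 q [-0.12  0.31 -0.67  1.82  0.22  1.08 -2.57]
shift [ 0.24 -1.51 98.66] turn -0.003 yaw -0.128
```

View pics/w3.png

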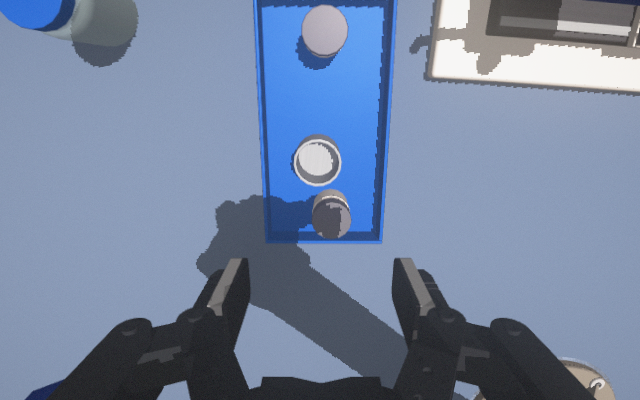

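Cup rim centre is about (317,162), and the jar tops are at about (325,31) and (331,217).

```bash
python3 - <<'E'
from h import *
t=L("top0");s=L("scene0");w1=L("w1");w=L("w3")
print("cup",cross([w1,w],[[64,200],[317,162]]),onz(w,[[317,162]],44))
print("jarA",cross([w1,w,t],[[41,105],[325,31],A(147,222)]),onz(w,[[325,31]],56))
print("jarB",cross([w1,w,t],[[84,241],[331,217],A(122,456)]),onz(w,[[331,217]],56))
print("bin",onz(w,[[264,242],[382,242],[257,0],[395,0]],32))
E
```

```text
cup (array([460.64, 290.76,  38.88]), array([0.7, 0.7])) [[462.57 290.54  44.  ]]
jarA (array([583.51, 267.1 ,  41.85]), array([0.4, 0.5, 0.2])) [[582.34 267.54  56.  ]]
jarB (array([400.41, 281.66,  45.27]), array([1.1, 1.7, 2. ])) [[405.09 283.17  56.  ]]
bin [[374.19 363.98  32.  ]
 [356.91 228.88  32.  ]
 [619.82 326.31  32.  ]
 [603.6  198.98  32.  ]]
```

```bash
python3 -c "
from h import *
go([461.5,290.5,18],-0.125)"
```

```text
shift [  1.48  -2.51 231.15] turn -0.003 yaw -0.128
```

>>> tcp_steps --plan '[62, 2.5, -2, 60, 0, 62, 2.5, -2, 120, 0, 62, 2.5, -2, 180, 0, 62, 2.5, -2, 215, 0, 62, 2.5, -2, 230, 0, 62, 2.5, -2, 230, 0, 62, 2.5, -2, 230, 0]'

```text
t: 7.8
ee_pos: [462.6, 290.3, 19.6]
tool_rot: [-0.001, 0.998, -0.064, 0.001]
wrist_force: [0.0, 0.0, 0.6]
gripper_width: 62.0
finger_force: 0.0
```

>>> tcp_steps --plan '[45, 0, 0, 0, 0, 45, 0, 0, 0, 0, 45, 0, 0, 0, 0, 45, 0, 0, 0, 0, 45, 0, 0, 0, 0, 45, 0, 0, 0, 0]' --clamp_n 30

```text
t: 8.55
ee_pos: [462.5, 290.2, 19.8]
tool_rot: [-0.001, 0.998, -0.064, 0.001]
wrist_force: [-1.6, -1.6, 8.1]
gripper_width: 49.7
finger_force: 30.1
```

>>> tcp_steps --plan '[45, 0, 0, -40, 0, 45, 0, 0, -100, 0, 45, 0, 0, -160, 0, 45, 0, 0, -220, 0, 45, 0, 0, -280, 0, 45, 0, 0, -325, 0, 45, 0, 0, -325, 0, 45, 0, 0, -325, 0]' --clamp_n 30

```text
t: 9.55
ee_pos: [460.7, 288.9, 342.5]
tool_rot: [0.0, 0.998, -0.064, 0.0]
wrist_force: [-1.5, -0.5, -1.7]
gripper_width: 49.5
finger_force: 32.1
```

```bash
python3 -c "
from h import *
st();go([565,-58,345],-0.174)"
```

```text
t 9.55 [460.75 288.88 342.46] yaw -0.127 F [-1.53 -0.45 -1.71] w 49.48190049161093 ff 32.09560068324208 q [-0.09  0.24 -0.7   1.69  0.16  1.27 -2.52]
shift [147.44 330.85  -2.24] turn 0.047 yaw -0.127
```

>>> tcp_steps --plan '[45, 5, 50, -5, 0.01, 45, 15, 105, -5, 0.02, 45, 30, 160, -5, 0.03, 45, 50, 215, -5, 0.047, 45, 80, 265, -5, 0.047, 45, 120, 310, -5, 0.047, 45, 147, 331, -2, 0.047, 45, 147, 331, -2, 0.047]'

```text
t: 10.55
ee_pos: [564.9, -60.6, 341.8]
tool_rot: [0.0, 0.996, -0.089, -0.002]
wrist_force: [0.4, 0.5, -1.0]
gripper_width: 49.5
finger_force: 32.1
```

>>> tcp_steps --plan '[45, 0, 0, 60, 0, 45, 0, 0, 120, 0, 45, 0, 0, 180, 0, 45, 0, 0, 200, 0, 45, 0, 0, 200, 0]'

```text
t: 11.18
ee_pos: [562.5, -56.4, 142.4]
tool_rot: [-0.0, 0.996, -0.086, -0.003]
wrist_force: [0.2, -0.5, -1.4]
gripper_width: 49.3
finger_force: 32.2
```

```bash
python3 -c "
from h import *
st();go([565,-58,75],-0.174)
c=eyes.capture('wrist');save(c,'w4');pickle.dump(c,open('w4.pkl','wb'))"
```

```text
t 11.18 [562.46 -56.39 142.37] yaw -0.172 F [ 0.16 -0.52 -1.42] w 49.254180353155405 ff 32.15603007003665 q [ 0.32  0.44 -0.42  1.88  0.23  0.88 -1.95]
shift [ 3.17  1.15 67.35] turn 0.002 yaw -0.172
```

View pics/w4.png

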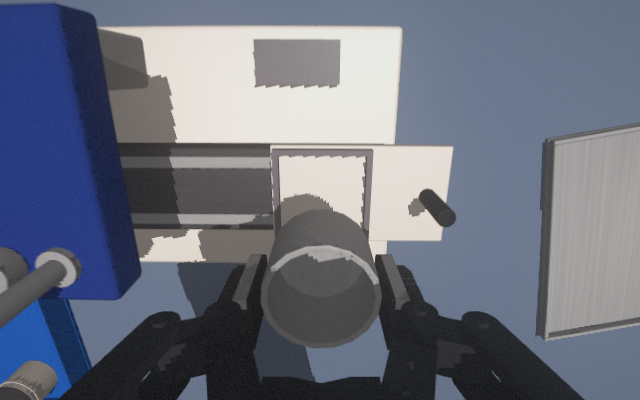

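Fence far corners are at (272,149) and (373,149), and the handle top is at about (447,214).

```bash
python3 - <<'E'
from h import *
w=L("w4")
c=onz(w,[[272,149],[373,149]],62);print(c,np.linalg.norm(c[0]-c[1]))
y=(c[0]-c[1])/np.linalg.norm(c[0]-c[1]);x=np.array([y[1],-y[0],0]);print("yaw",np.arctan2(-y[0],y[1]));n=c.mean(0)-34*x;print("nest",n)
h=onz(w,[[447,214]],98.5)[0];print("handle",h,"nest from it",h+75*y, h+75*np.array([.174,.985,0]))
go([n[0],n[1],75],-0.174)
E
```

```text
[[607.39 -32.76  62.  ]
 [596.1  -97.63  62.  ]] 65.84619531274018
yaw -0.1722643883494244
nest [568.25 -59.36  62.  ]
handle [ 558.83 -131.33   98.5 ] nest from it [571.68 -57.44  98.5 ] [571.88 -57.45  98.5 ]
shift [ 4.82  2.07 69.13] turn 0.001 yaw -0.173
```

```bash
python3 - <<'E'
from h import *
w=L("w4")
print(onz(w,[[321,294],[263,294],[380,294],[321,248],[321,341]],166.7)); st()
E
```

```text
[[564.53 -57.55 166.7 ]
 [568.49 -34.56 166.7 ]
 [560.4  -80.94 166.7 ]
 [584.92 -61.09 166.7 ]
 [541.18 -53.5  166.7 ]]
t 11.22 [564.01 -56.54 144.14] yaw -0.173 F [ 0.06 -0.61 -0.93] w 49.27883776780216 ff 32.158893551677465 q [ 0.32  0.44 -0.42  1.87  0.23  0.88 -1.95]
```

>>> tcp_steps --plan '[45, 3.5, 2, 30, 0, 45, 3.5, 2, 50, 0, 45, 3.5, 2, 62, 0, 45, 3.5, 2, 64, 0, 45, 3.5, 2, 66, 0]'

```text
t: 11.85
ee_pos: [568.9, -60.0, 79.7]
tool_rot: [-0.0, 0.996, -0.087, 0.001]
wrist_force: [0.2, 0.2, -1.9]
gripper_width: 48.9
finger_force: 32.2
```

>>> tcp_steps --plan '[45, 0, 0, 1, 0, 45, 0, 0, 2, 0, 45, 0, 0, 3, 0, 45, 0, 0, 3, 0]'

```text
t: 12.35
ee_pos: [568.1, -60.2, 75.7]
tool_rot: [0.0, 0.996, -0.087, -0.0]
wrist_force: [0.1, -0.2, -1.5]
gripper_width: 49.2
finger_force: 32.2
```

>>> tcp_steps --plan '[45, -1, -1, 1, 0, 45, -1, -1, 2, 0, 45, -1, -1, 2, 0]'

```text
t: 12.72
ee_pos: [567.2, -59.0, 73.6]
tool_rot: [0.0, 0.996, -0.087, -0.0]
wrist_force: [0.4, -0.3, -1.9]
gripper_width: 49.4
finger_force: 32.2
```

>>> tcp_steps --plan '[45, 0, 0, 1, 0, 45, 0, 0, 1.5, 0, 45, 0, 0, 1.5, 0]'

```text
t: 13.1
ee_pos: [567.3, -59.0, 72.1]
tool_rot: [0.0, 0.996, -0.087, -0.0]
wrist_force: [-0.1, 1.4, -1.2]
gripper_width: 49.5
finger_force: 32.2
```

>>> tcp_steps --plan '[45, 0, 0, 1, 0, 45, 0, 0, 1, 0, 45, 0, 0, 1, 0]'

```text
t: 13.48
ee_pos: [567.4, -59.0, 71.3]
tool_rot: [-0.0, 0.996, -0.087, 0.0]
wrist_force: [-0.0, -0.5, -0.8]
gripper_width: 49.3
finger_force: 32.2
```

>>> tcp_steps --plan '[45, 0, 0, 1, 0, 45, 0, 0, 1, 0, 45, 0, 0, 1, 0]'

```text
t: 13.85
ee_pos: [567.3, -59.0, 70.2]
tool_rot: [-0.0, 0.996, -0.087, -0.0]
wrist_force: [0.6, 0.6, -1.5]
gripper_width: 49.1
finger_force: 32.2
```

>>> tcp_steps --plan '[45, 0, 0, 1, 0, 45, 0, 0, 1.5, 0, 45, 0, 0, 1.5, 0]'

```text
t: 14.22
ee_pos: [567.3, -59.0, 68.7]
tool_rot: [0.0, 0.996, -0.087, -0.0]
wrist_force: [0.1, 0.3, -1.1]
gripper_width: 49.1
finger_force: 32.2
```

>>> tcp_steps --plan '[45, 0, 0, 1, 0, 45, 0, 0, 1.5, 0, 45, 0, 0, 1.5, 0]'

```text
t: 14.6
ee_pos: [567.3, -59.0, 67.2]
tool_rot: [0.0, 0.996, -0.087, -0.0]
wrist_force: [-0.1, 0.2, -0.7]
gripper_width: 49.2
finger_force: 32.2
```

```bash
python3 -c "
from h import *
c=eyes.capture('wrist');save(c,'w5');pickle.dump(c,open('w5.pkl','wb'))"
```

```text
(no output)
```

View pics/w5.png

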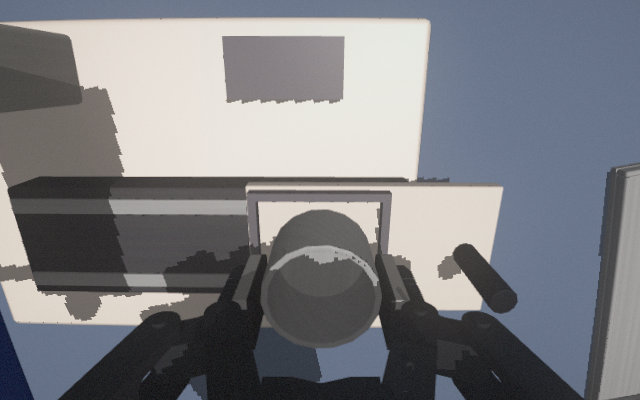

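```bash
python3 - <<'E'
from h import *
w=L("w4");v=L("w5")
for a,b in [([272,149],[247,192]),([373,149],[391,192]),([452,147],[502,186]),([455,220],[507,306])]: print(cross([w,v],[a,b]))
for z in (48,52,56,60): print(z,[np.linalg.norm(np.subtract(*onz(q,p,z))).round(1) for q,p in [(w,[[272,149],[373,149]]),(v,[[247,192],[391,192]])]])
E
```

```text
(array([606.63, -31.9 ,  57.34]), array([0.1, 0.1]))
(array([594.86, -98.09,  56.62]), array([0.2, 0.2]))
(array([ 585.29, -153.71,   48.3 ]), array([0.2, 0.2]))
(array([ 549.72, -136.76,   90.82]), array([1.8, 1.8]))
48 [np.float64(70.0), np.float64(71.1)]
52 [np.float64(68.8), np.float64(69.3)]
56 [np.float64(67.6), np.float64(67.6)]
60 [np.float64(66.4), np.float64(65.8)]
```

>>> tcp_steps --plan '[45, 0, 0, 1, 0, 45, 0, 0, 1, 0, 45, 0, 0, 1, 0]'

```text
t: 15.02
ee_pos: [567.4, -59.0, 66.9]
tool_rot: [0.0, 0.996, -0.087, 0.0]
wrist_force: [-2.6, 0.1, 5.5]
gripper_width: 49.2
finger_force: 32.7
```

>>> tcp_steps --plan '[45, 0, 0, 1, 0, 45, 0, 0, 1, 0, 45, 0, 0, 1, 0]'

```text
t: 15.4
ee_pos: [567.4, -59.0, 66.8]
tool_rot: [0.0, 0.996, -0.087, 0.0]
wrist_force: [-6.4, -0.8, 13.9]
gripper_width: 49.2
finger_force: 33.4
```

>>> tcp_steps --plan '[45, 0, 0, 1, 0, 45, 0, 0, 1, 0, 45, 0, 0, 1, 0]'

```text
t: 15.78
ee_pos: [567.4, -59.0, 66.7]
tool_rot: [0.001, 0.996, -0.087, 0.0]
wrist_force: [-9.4, -0.5, 21.6]
gripper_width: 49.2
finger_force: 34.1
```

>>> tcp_steps --plan '[45, 0, 0, -3, 0, 60, 0, 0, -3, 0, 60, 0, 0, -3, 0, 60, 0, 0, -3, 0, 60, 0, 0, -40, 0, 60, 0, 0, -90, 0, 0, 0, 60, -90, 0, 0, 0, 120, -90, 0]'

```text
t: 16.77
ee_pos: [547.0, -178.0, 155.1]
tool_rot: [0.0, 0.996, -0.086, 0.001]
wrist_force: [-0.1, -1.3, -0.4]
gripper_width: 24.1
finger_force: 0.0
```

>>> tcp_steps --plan '[0, 0, 0, 0, 0, 0, 0, 0, 0, 0, 0, 0, 0, 45, 0, 0, 0, 0, 85, 0, 0, 0, 0, 85, 0]'

```text
t: 17.4
ee_pos: [544.5, -174.5, 66.6]
tool_rot: [-0.001, 0.996, -0.085, -0.003]
wrist_force: [-0.3, -0.3, 1.0]
gripper_width: 0.1
finger_force: 0.0
```

```bash
python3 -c "
from h import *
st();w=L('w4');print(onz(w,[[97,10],[140,270],[128,298]],150)); t=eyes.capture('top');pickle.dump(t,open('t2.pkl','wb'));save(t,'t2')
y=np.array([.174,.985,0]);p=np.array([567.3,-59.1,66]);print('handle',p-75*y)
go(p-120*y)"
```

```text
t 17.4 [ 544.55 -174.54   66.63] yaw -0.171 F [-0.26 -0.3   1.02] w 0.05871412415787582 ff 0.0 q [ 0.48  0.55 -0.36  1.91  0.27  0.74 -1.78]
[[682.16   2.5  150.  ]
 [579.14  22.7  150.  ]
 [565.75  33.63 150.  ]]
handle [ 554.25 -132.97   66.  ]
shift [0.53 2.1  2.67] turn None yaw -0.172
```

>>> tcp_steps --plan '[0, 0, -15, 0, 0, 0, 0, -25, 0, 0, 0, 0, -42, 0, 0, 0, 0, -60, 0, 0, 0, 0, -78, 0, 0, 0, 0, -95, 0, 0, 0, 0, -112, 0, 0, 0, 0, -124, 0, 0]'

```text
t: 18.45
ee_pos: [568.2, -53.5, 69.1]
tool_rot: [-0.0, 0.996, -0.087, -0.0]
wrist_force: [0.5, -3.0, 1.2]
gripper_width: 0.3
finger_force: 1.6
```

>>> tcp_steps --plan '[0, 0, -3, 0, 0, 0, 0, -6, 0, 0, 0, 0, -8, 0, 0, 0, 0, -8, 0, 0]'

```text
t: 18.95
ee_pos: [569.0, -47.3, 69.0]
tool_rot: [-0.0, 0.996, -0.087, -0.0]
wrist_force: [-0.4, -2.3, 0.4]
gripper_width: -0.0
finger_force: 0.9
```

>>> tcp_steps --plan '[0, 0, -2, 0, 0, 0, 0, -4, 0, 0, 0, 0, -4, 0, 0]'

```text
t: 19.32
ee_pos: [569.9, -42.9, 69.1]
tool_rot: [-0.0, 0.996, -0.087, -0.0]
wrist_force: [-1.5, -2.1, -0.8]
gripper_width: -0.1
finger_force: 0.8
```

>>> tcp_steps --plan '[0, 0, -2, 0, 0, 0, 0, -4, 0, 0, 0, 0, -4, 0, 0]'

```text
t: 19.7
ee_pos: [570.6, -38.9, 69.1]
tool_rot: [-0.0, 0.996, -0.087, -0.0]
wrist_force: [-0.3, -0.4, -0.6]
gripper_width: 0.1
finger_force: 0.7
```

>>> tcp_steps --plan '[0, 0, -2, 0, 0, 0, 0, -4, 0, 0, 0, 0, -4, 0, 0]'

```text
t: 20.08
ee_pos: [571.3, -35.0, 69.1]
tool_rot: [-0.0, 0.996, -0.087, -0.0]
wrist_force: [-1.7, -0.8, -0.2]
gripper_width: -0.0
finger_force: 0.9
```

>>> tcp_steps --plan '[0, 0, -2, 0, 0, 0, 0, -4, 0, 0, 0, 0, -4, 0, 0]'

```text
t: 20.45
ee_pos: [571.3, -34.8, 69.1]
tool_rot: [0.002, 0.996, -0.088, -0.001]
wrist_force: [-2.0, -9.2, 2.3]
gripper_width: -0.0
finger_force: 4.9
```

>>> tcp_steps --plan '[0, 0, -2, 0, 0, 0, 0, -4, 0, 0, 0, 0, -4, 0, 0]'

```text
t: 20.82
ee_pos: [571.3, -34.6, 69.1]
tool_rot: [0.004, 0.996, -0.09, -0.001]
wrist_force: [-4.8, -17.1, 6.1]
gripper_width: 0.2
finger_force: 8.9
```

```bash
python3 -c "
from h import *
c=eyes.capture('wrist');save(c,'w6');pickle.dump(c,open('w6.pkl','wb'))"
```

View pics/w6.png

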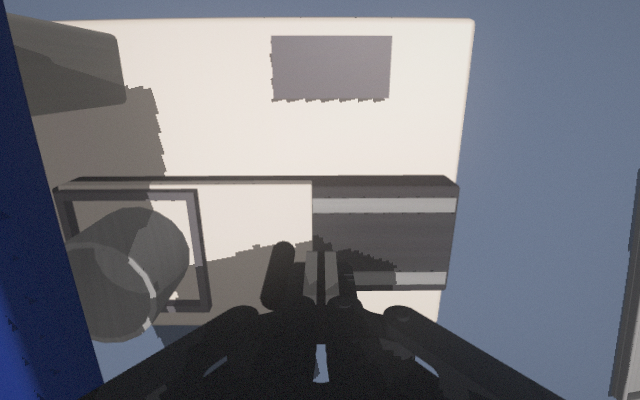

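>>> tcp_steps --plan '[0, 0, 8, 0, 0, 0, 0, 20, 0, 0, 0, 0, 30, -40, 0, 40, 0, 35, -100, 0, 40, 0, 35, -160, 0, 40, 0, 35, -220, 0, 40, 0, 35, -275, 0, 40, 0, 35, -275, 0]'

```text
t: 21.88
ee_pos: [569.5, -61.0, 349.7]
tool_rot: [-0.0, 0.996, -0.086, 0.005]
wrist_force: [-0.2, -0.6, -0.6]
gripper_width: 39.8
finger_force: 0.0
```

```bash
python3 -c "
from h import *
st();go([586.4,56.7,330],-0.174); s=eyes.capture('scene');pickle.dump(s,open('s2.pkl','wb'));save(s,'s2')"
```

```text
t 21.88 [569.48 -61.   349.67] yaw -0.173 F [-0.17 -0.6  -0.59] w 39.830391806888336 ff 0.0 q [ 0.36  0.25 -0.44  1.63  0.11  1.28 -1.85]
shift [  -3.81 -118.82   19.84] turn 0.001 yaw -0.173
```

>>> tcp_steps --plan '[40, -4, -50, 0, 0, 40, -4, -100, 0, 0, 40, -4, -119, 10, 0, 40, -4, -119, 15, 0, 40, -4, -119, 15, 0]'

```text
t: 22.55
ee_pos: [583.0, 54.3, 327.8]
tool_rot: [0.001, 0.996, -0.088, -0.001]
wrist_force: [-0.7, -0.4, -0.2]
gripper_width: 39.9
finger_force: 0.0
```

```bash
python3 -c "
from h import *
st(); c=eyes.capture('wrist');save(c,'w7');pickle.dump(c,open('w7.pkl','wb'))"
```

```text
t 22.55 [582.96  54.34 327.8 ] yaw -0.175 F [-0.71 -0.44 -0.17] w 39.92933919291708 ff 0.0 q [ 0.19  0.3  -0.5   1.63  0.15  1.26 -2.08]
```

View pics/w7.png

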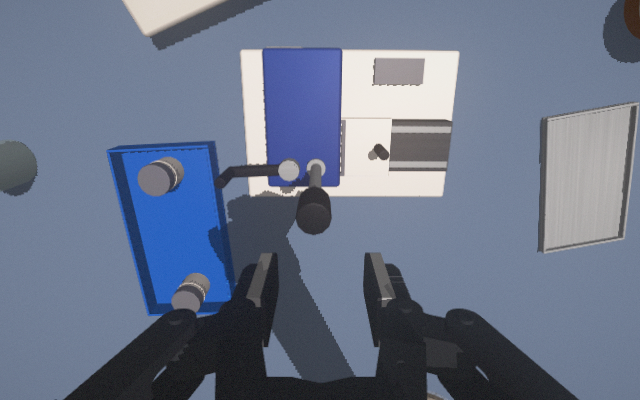

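Knob top at about (314,214), rod collar at (316,167), lock hinge disc at (289,170), peg top at about (222,180).

```bash
python3 - <<'E'
from h import *
w=L("w7");t=L("top0");s=L("scene0")
print("knob",onz(w,[[314,214]],279),cross([t,s,w],[A(402,136),B(252,48),[314,214]]))
print("collar",onz(w,[[316,167]],153),"hinge",onz(w,[[289,170]],165))
print("peg top",cross([t,s,w],[A(293,155),B(308,203),[222,180]]), onz(w,[[222,182]],195))
go([585.5,56,243],-.174)
E
```

```text
knob [[590.91  56.15 279.  ]] (array([587.26,  56.59, 274.36]), array([0.2, 1.5, 1.7]))
collar [[588.3   56.78 153.  ]] hinge [[592.77  80.85 165.  ]]
peg top (array([598.52, 134.79, 191.2 ]), array([1.7, 1.2, 1.9])) [[599.67 133.86 195.  ]]
shift [ 1.95 -2.37 85.45] turn -0.002 yaw -0.176
```

>>> tcp_steps --plan '[40, 4, -2.5, 40, 0, 40, 4, -2.5, 75, 0, 40, 4, -2.5, 85, 0, 40, 4, -2.5, 85, 0, 20, 4, -2.5, 85, 0, 15, 4, -2.5, 85, 0, 15, 4, -2.5, 85, 0, 15, 4, -2.5, 85, 0]' --clamp_n 40

```text
t: 23.6
ee_pos: [588.8, 58.0, 245.1]
tool_rot: [-0.0, 0.996, -0.087, 0.001]
wrist_force: [3.2, 1.0, 2.4]
gripper_width: 21.0
finger_force: 39.3
```

>>> tcp_steps --plan '[15, 0, 0, 0, 0, 15, 0, 0, 0, 0]'

```text
t: 23.85
ee_pos: [588.8, 57.9, 244.7]
tool_rot: [-0.0, 0.996, -0.087, 0.001]
wrist_force: [4.6, 0.7, 1.0]
gripper_width: 21.1
finger_force: 39.3
```

>>> tcp_steps --plan '[15, 0, 0, 4, 0, 15, 0, 0, 11, 0, 15, 0, 0, 18, 0, 15, 0, 0, 25, 0, 15, 0, 0, 32, 0, 15, 0, 0, 39, 0, 15, 0, 0, 45, 0, 15, 0, 0, 48, 0]'

```text
t: 24.85
ee_pos: [588.7, 57.9, 196.0]
tool_rot: [-0.0, 0.996, -0.087, 0.001]
wrist_force: [6.4, 0.8, 2.3]
gripper_width: 20.7
finger_force: 39.3
```

>>> tcp_steps --plan '[15, 0, 0, 2, 0, 15, 0, 0, 4, 0, 15, 0, 0, 5, 0, 15, 0, 0, 5, 0, 15, 0, 0, 5, 0]'

```text
t: 25.48
ee_pos: [588.7, 57.9, 191.1]
tool_rot: [-0.0, 0.996, -0.087, 0.001]
wrist_force: [6.6, 1.0, 0.8]
gripper_width: 20.8
finger_force: 39.3
```

Travel is 53.6 mm so far; contact expected near 63.

>>> tcp_steps --plan '[15, 0, 0, 1, 0, 15, 0, 0, 2, 0, 15, 0, 0, 3, 0, 15, 0, 0, 4, 0, 15, 0, 0, 5, 0, 15, 0, 0, 5, 0, 15, 0, 0, 5, 0]'

```text
t: 26.35
ee_pos: [588.7, 57.9, 186.2]
tool_rot: [-0.0, 0.996, -0.087, 0.001]
wrist_force: [6.2, 1.3, 0.5]
gripper_width: 20.9
finger_force: 39.3
```

>>> tcp_steps --plan '[15, 0, 0, 0.5, 0, 15, 0, 0, 1, 0, 15, 0, 0, 1, 0, 15, 0, 0, 1, 0]'

```text
t: 26.85
ee_pos: [588.7, 57.9, 185.2]
tool_rot: [-0.0, 0.996, -0.087, 0.001]
wrist_force: [6.4, 1.3, 1.2]
gripper_width: 21.0
finger_force: 39.3
```

>>> tcp_steps --plan '[15, 0, 0, 0.5, 0, 15, 0, 0, 1, 0, 15, 0, 0, 1, 0, 15, 0, 0, 1, 0]'

```text
t: 27.35
ee_pos: [588.7, 57.9, 184.2]
tool_rot: [-0.0, 0.996, -0.087, 0.001]
wrist_force: [6.4, 1.2, 0.8]
gripper_width: 20.9
finger_force: 39.3
```

>>> tcp_steps --plan '[15, 0, 0, 0.5, 0, 15, 0, 0, 1, 0, 15, 0, 0, 1, 0, 15, 0, 0, 1, 0]'

```text
t: 27.85
ee_pos: [588.7, 57.9, 183.4]
tool_rot: [-0.0, 0.996, -0.087, 0.001]
wrist_force: [5.4, 0.7, 1.6]
gripper_width: 20.8
finger_force: 39.4
```

>>> tcp_steps --plan '[15, 0, 0, 0.5, 0, 15, 0, 0, 1, 0, 15, 0, 0, 1, 0, 15, 0, 0, 1, 0]'

```text
t: 28.35
ee_pos: [588.8, 57.9, 183.2]
tool_rot: [-0.0, 0.996, -0.087, 0.001]
wrist_force: [3.6, 0.3, 7.9]
gripper_width: 21.0
finger_force: 39.9
```

>>> tcp_steps --plan '[15, 0, 0, 0.5, 0, 15, 0, 0, 0.5, 0, 15, 0, 0, 0.5, 0]'

```text
t: 28.72
ee_pos: [588.8, 58.0, 183.0]
tool_rot: [-0.0, 0.996, -0.087, 0.001]
wrist_force: [2.4, 0.3, 10.0]
gripper_width: 21.0
finger_force: 40.1
```

>>> tcp_steps --plan '[22, 0, 0, -1, 0, 40, 0, 0, -1, 0, 40, 0, 0, -1, 0, 40, 0, 0, -1, 0, 40, 0, 0, -40, 0, 40, 0, 0, -95, 0, 40, 0, 0, -150, 0, 40, 0, 0, -150, 0]'

```text
t: 29.72
ee_pos: [589.9, 58.5, 336.7]
tool_rot: [-0.001, 0.996, -0.087, 0.004]
wrist_force: [0.0, -0.2, 0.1]
gripper_width: 40.2
finger_force: 0.0
```

```bash
python3 -c "
from h import *
st();go([598.5,134.6,240],-.174); c=eyes.capture('wrist');save(c,'w8');pickle.dump(c,open('w8.pkl','wb'))"
```

```text
t 29.73 [589.94  58.49 336.66] yaw -0.174 F [ 0.05 -0.24  0.05] w 40.24600614815991 ff 0.0 q [ 0.19  0.3  -0.5   1.6   0.15  1.27 -2.08]
shift [ -5.56 -76.2   96.81] turn -0.0 yaw -0.174
```

View pics/w8.png

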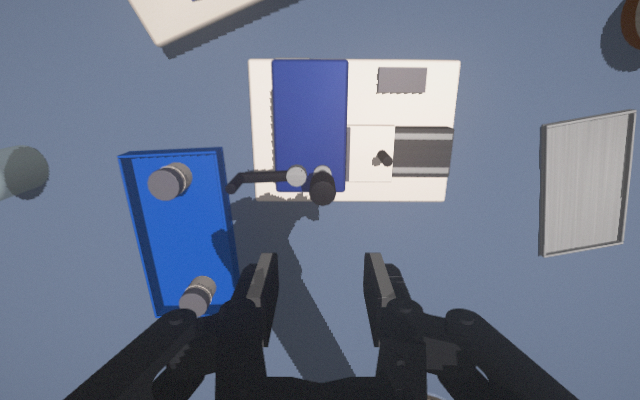

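The probe stays lowered (knob now at (322,188)) and the lock peg is at about (235,184). I'll move over the peg.

```bash
python3 -c "
from h import *
w=L('w8');print(onz(w,[[234,187]],195))"
```

```text
[[599.74 132.39 195.  ]]
```

>>> tcp_steps --plan '[30, -5, -40, 20, 0, 30, -5, -76, 60, 0, 30, -5, -76, 97, 0, 30, -5, -76, 97, 0, 30, -5, -76, 97, 0]'

```text
t: 30.4
ee_pos: [596.4, 132.8, 235.2]
tool_rot: [0.0, 0.996, -0.087, 0.0]
wrist_force: [-1.1, 0.4, 0.1]
gripper_width: 29.9
finger_force: 0.0
```

```bash
python3 -c "
from h import *
st();go([598.5,134.6,171],-.174)"
```

```text
t 30.4 [596.44 132.82 235.22] yaw -0.175 F [-1.08  0.37  0.12] w 29.885100981727614 ff 0.0 q [ 0.07  0.42 -0.51  1.68  0.22  1.1  -2.26]
shift [ 1.71 -2.13 64.22] turn -0.001 yaw -0.175
```

>>> tcp_steps --plan '[30, 2.5, -1, 40, 0, 30, 2.5, -1, 60, 0, 30, 2.5, -1, 64, 0, 30, 2.5, -1, 64, 0, 8, 2.5, -1, 64, 0, 8, 2.5, -1, 64, 0, 8, 2.5, -1, 64, 0]' --clamp_n 40

```text
t: 31.28
ee_pos: [599.9, 137.0, 172.5]
tool_rot: [-0.002, 0.996, -0.086, 0.002]
wrist_force: [1.3, 5.5, 0.3]
gripper_width: 8.6
finger_force: 30.0
```

```bash
python3 -c "
from h import *
st()"
```

```text
t 31.27 [599.89 136.97 172.51] yaw -0.172 F [1.32 5.54 0.3 ] w 8.593888531488625 ff 30.025736689567566 q [ 0.05  0.48 -0.5   1.74  0.27  0.98 -2.29]
```

>>> tcp_steps --plan '[8, -6, 0, 0, 0, 8, -12, 1.7, 0, 0, 8, -18, 3.5, 0, 0, 8, -24, 6.5, 0, 0, 8, -30, 10, 0, 0, 8, -35, 14, 0, 0, 8, -40, 19, 0, 0, 8, -44, 25, 0, 0]' --clamp_n 40

```text
t: 32.28
ee_pos: [550.5, 122.4, 172.4]
tool_rot: [-0.003, 0.996, -0.085, 0.001]
wrist_force: [-8.7, 13.1, 4.7]
gripper_width: 8.3
finger_force: 30.7
```

>>> tcp_steps --plan '[8, -3, 5, 0, 0, 8, -5, 10, 0, 0, 8, -7, 15, 0, 0, 8, -8, 20, 0, 0, 8, -8.7, 25, 0, 0, 8, -9, 29, 0, 0, 8, -9, 31, 0, 0, 8, -9, 31, 0, 0]'

```text
t: 33.28
ee_pos: [536.2, 92.5, 172.1]
tool_rot: [-0.002, 0.996, -0.085, 0.0]
wrist_force: [-4.9, 9.8, 3.1]
gripper_width: 8.5
finger_force: 30.6
```

```bash
python3 -c "
from h import *
st()"
```

```text
t 33.27 [536.21  92.53 172.14] yaw -0.171 F [-4.91  9.77  3.08] w 8.510632336632753 ff 30.636306703090668 q [ 0.14  0.38 -0.52  1.9   0.23  0.92 -2.23]
```

>>> tcp_steps --plan '[8, 1, 2, 0, 0, 8, 2, 4, 0, 0, 8, 2, 4, 0, 0, 8, 2, 4, 0, 0]'

```text
t: 33.78
ee_pos: [536.3, 92.2, 172.2]
tool_rot: [-0.004, 0.996, -0.084, -0.001]
wrist_force: [-8.8, 16.6, 4.0]
gripper_width: 8.6
finger_force: 30.9
```

>>> tcp_steps --plan '[8, 0, 2, 0, 0, 8, 0, 4, 0, 0, 8, 0, 4, 0, 0]'

```text
t: 34.15
ee_pos: [536.6, 91.9, 172.6]
tool_rot: [-0.007, 0.997, -0.082, 0.001]
wrist_force: [-4.4, 26.3, -0.8]
gripper_width: 8.9
finger_force: 30.7
```

>>> tcp_steps --plan '[8, 0, -5, 0, 0, 24, 0, -5, 0, 0, 24, 0, -5, 0, 0, 24, 0, -5, -30, 0, 30, 0, -5, -70, 0, 60, 0, -5, -130, 0, 60, 0, -5, -160, 0, 60, 0, -5, -160, 0]'

```text
t: 35.15
ee_pos: [539.9, 84.1, 333.8]
tool_rot: [-0.0, 0.996, -0.088, 0.003]
wrist_force: [-0.7, 0.2, -1.0]
gripper_width: 59.9
finger_force: 0.0
```

```bash
python3 -c "
from h import *
st();go([450,270,300],-.125)"
```

```text
t 35.15 [539.93  84.11 333.81] yaw -0.176 F [-0.71  0.21 -1.02] w 59.90607386653661 ff 0.0 q [ 0.19  0.22 -0.54  1.71  0.12  1.24 -2.13]
shift [-121.31 -167.21   33.31] turn -0.051 yaw -0.176
```

>>> tcp_steps --plan '[60, -30, -45, 0, -0.02, 60, -65, -90, 10, -0.05, 60, -95, -135, 20, -0.05, 60, -121, -167, 33, -0.05, 60, -121, -167, 33, -0.05, 60, -121, -167, 33, -0.05]'

```text
t: 35.9
ee_pos: [448.5, 268.8, 296.9]
tool_rot: [0.001, 0.998, -0.063, -0.0]
wrist_force: [0.7, -1.1, -1.0]
gripper_width: 60.3
finger_force: 0.0
```

```bash
python3 -c "
from h import *
st();c=eyes.capture('wrist');save(c,'w9');pickle.dump(c,open('w9.pkl','wb'));t=eyes.capture('top');pickle.dump(t,open('t3.pkl','wb'))
a=cv2.resize(t['frame'][125:265,200:375],None,fx=3,fy=3,interpolation=cv2.INTER_CUBIC)
b=c['frame'];cv2.imwrite('pics/w9t.png',np.hstack([cv2.resize(a[:360],(450,360)), np.zeros((360,0,3),np.uint8), cv2.resize(b,(350,219))[:,:].copy() if 0 else np.zeros((360,0,3),np.uint8)]))"
```

```text
t 35.9 [448.53 268.75 296.94] yaw -0.126 F [ 0.7  -1.06 -1.04] w 60.32199589882017 ff 0.0 q [-0.08  0.23 -0.67  1.8   0.16  1.17 -2.5 ]
```

View pics/w9.png

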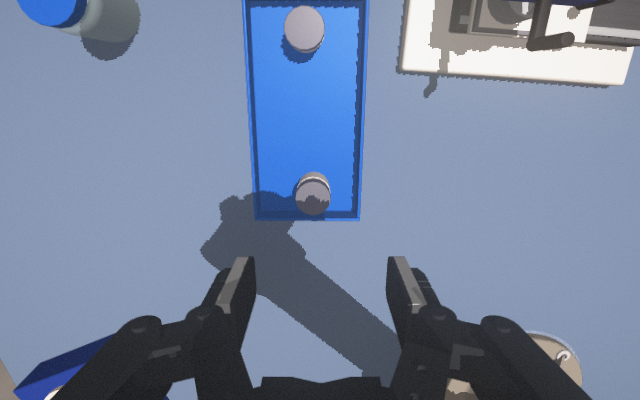

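Lock lever peg is now on the −x side at about (550,40), fully over. Jar lid tops are at about (304,29) and (313,194).

```bash
python3 - <<'E'
from h import *
w=L("w9");v=L("w3");t=L("t3");t0=L("top0")
for z in (50,56): print(onz(w,[[304,29],[313,194]],z))
print(cross([w,v],[[304,29],[325,31]]),cross([w,v],[[313,194],[331,215]]))
# jars in top: grey within the bin
for q in (t0,t):
    h=cv2.cvtColor(q["frame"],cv2.COLOR_BGR2HSV)
    m=np.zeros(h.shape[:2],np.uint8);m[168:252,212:258]=((h[168:252,212:258,1]<120)).astype(np.uint8)
    poly=onz(q,[[0,0]],0)
    cs,_=cv2.findContours(m,0,2)
    for c in cs:
        if cv2.contourArea(c)>40: r=cv2.minEnclosingCircle(c);print("top",r,onz(q,[r[0]],45))
E
```

```text
[[582.69 267.95  50.  ]
 [404.1  282.33  50.  ]]
[[581.91 267.79  56.  ]
 [406.06 281.96  56.  ]]
(array([581.73, 267.67,  59.15]), array([0.2, 0.2])) (array([399.95, 283.18,  37.48]), array([0.1, 0.1]))
top ((230.0, 240.5), 8.381627082824707) [[396.56 281.22  45.  ]]
top ((228.86111450195312, 220.0), 9.355271339416504) [[459.16 286.74  45.  ]]
top ((253.5, 226.0), 25.24390983581543) [[440.68 210.36  45.  ]]
top ((236.5, 181.5), 8.860122680664062) [[579.47 267.02  45.  ]]
top ((240.5, 169.5), 16.568140029907227) [[617.76 255.74  45.  ]]
top ((215.5, 186.0), 18.33721923828125) [[565.57 332.62  45.  ]]
top ((236.5, 181.5), 8.860122680664062) [[579.47 267.02  45.  ]]
top ((240.5, 169.5), 16.568140029907227) [[617.76 255.74  45.  ]]
top ((234.5, 209.5), 47.207088470458984) [[491.57 270.33  45.  ]]
```

```bash
python3 -c "
from h import *
go([402,281.5,14],-.125)"
```

```text
shift [-48.43  -7.16 283.43] turn -0.002 yaw -0.127
```

>>> tcp_steps --plan '[60, -46, -18, 60, 0, 60, -46, -18, 120, 0, 60, -46, -18, 180, 0, 60, -46, -18, 220, 0, 60, -46, -18, 220, 0, 60, -46, -18, 220, 0]'

```text
t: 36.75
ee_pos: [406.1, 294.1, 79.3]
tool_rot: [-0.001, 0.998, -0.063, 0.001]
wrist_force: [0.0, 0.0, 0.3]
gripper_width: 59.7
finger_force: 0.0
```

```bash
python3 -c "
from h import *
st();go([402,281.5,14],-.125);c=eyes.capture('wrist');pickle.dump(c,open('w10.pkl','wb'))
h=cv2.cvtColor(c['frame'],cv2.COLOR_BGR2HSV);m=((h[...,1]<70)&(h[...,2]>70)).astype(np.uint8);m[:,:200]=0;m[:,430:]=0
cs,_=cv2.findContours(m,0,2)
for k in cs:
    if cv2.contourArea(k)>300:print(cv2.boundingRect(k))
save(c,'w10')"
```

```text
t 36.75 [406.08 294.14  79.33] yaw -0.126 F [0.03 0.05 0.33] w 59.658042405828944 ff 0.0 q [-0.26  0.47 -0.6   2.06  0.4   0.72 -2.81]
shift [-2.57 13.15 65.3 ] turn -0.001 yaw -0.126
(240, 287, 163, 102)
(393, 257, 37, 57)
(215, 257, 34, 57)
(302, 189, 77, 95)
(200, 105, 19, 200)
```

```bash
python3 -c "
from h import *
c=L('w10')
for z in (50,56): print(onz(c,[[340,284],[302,245],[379,245],[340,189]],z))"
```

```text
[[376.7  285.91  50.  ]
 [404.22 304.12  50.  ]
 [398.88 261.81  50.  ]
 [433.89 279.79  50.  ]]
[[380.61 285.81  56.  ]
 [407.17 303.38  56.  ]
 [402.02 262.55  56.  ]
 [435.8  279.9   56.  ]]
```

View pics/w10.png

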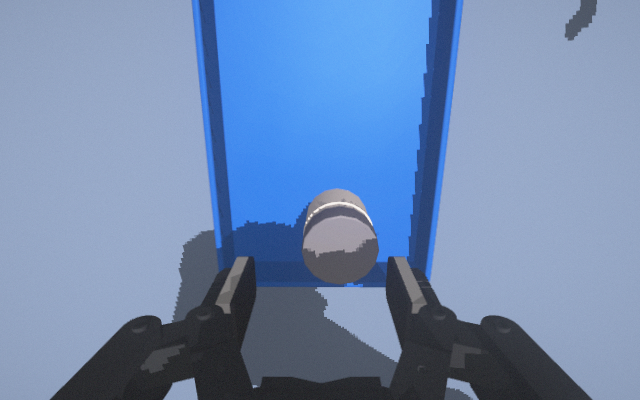

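The last picture shows the jar at columns 302–379, lid top about (340,243), consistent with jar centre (401.5,283).

>>> tcp_steps --plan '[56, -3, 11.6, 0, 0, 56, -3, 11.6, 30, 0, 56, -3, 11.6, 55, 0, 56, -3, 11.6, 65, 0, 56, -3, 11.6, 65, 0, 36, -3, 11.6, 65, 0, 36, -3, 11.6, 65, 0, 36, -3, 11.6, 65, 0]' --clamp_n 30

```text
t: 37.8
ee_pos: [400.9, 283.1, 13.7]
tool_rot: [-0.0, 0.998, -0.062, 0.001]
wrist_force: [-0.6, -1.5, 7.8]
gripper_width: 41.4
finger_force: 30.1
```

>>> tcp_steps --plan '[36, 0, 0, 0, 0, 36, 0, 0, 0, 0]'

```text
t: 38.05
ee_pos: [400.9, 283.1, 13.7]
tool_rot: [-0.0, 0.998, -0.062, 0.001]
wrist_force: [-0.6, -0.5, 6.7]
gripper_width: 41.2
finger_force: 30.1
```

>>> tcp_steps --plan '[36, 0, 0, -50, 0, 36, 0, 0, -110, 0, 36, 0, 0, -170, 0, 36, 0, 0, -230, 0, 36, 0, 0, -290, 0, 36, 0, 0, -330, 0, 36, 0, 0, -330, 0]'

```text
t: 38.92
ee_pos: [401.2, 283.8, 346.2]
tool_rot: [-0.002, 0.998, -0.062, 0.003]
wrist_force: [-0.1, 0.3, -1.8]
gripper_width: 41.7
finger_force: 31.1
```

```bash
python3 -c "
from h import *
st();go([425,-310,340],-.05)"
```

```text
t 38.92 [401.18 283.77 346.2 ] yaw -0.124 F [-0.12  0.26 -1.79] w 41.7279071788889 ff 31.125217080116272 q [-0.08  0.13 -0.72  1.79  0.09  1.24 -2.52]
shift [ 97.22 586.26   4.51] turn -0.074 yaw -0.124
```

>>> tcp_steps --plan '[36, 29, 48, 0, 0, 36, 58, 96, 0, 0, 36, 87, 144, 0, 0, 36, 100, 200, 0, 0, 36, 110, 258, 0, -0.02, 36, 117, 316, 0, -0.04, 36, 120, 375, 0, -0.06, 36, 119, 433, 0, -0.07]'

```text
t: 39.92
ee_pos: [463.5, -163.6, 341.2]
tool_rot: [-0.0, 1.0, -0.027, -0.001]
wrist_force: [1.3, -0.4, -0.6]
gripper_width: 41.5
finger_force: 31.2
```

>>> tcp_steps --plan '[36, -5, 50, 50, 0, 36, -12, 100, 100, 0, 36, -20, 140, 150, 0, 36, -22, 153, 200, 0, 36, -22, 153, 250, 0, 36, -22, 153, 250, 0, 36, -22, 153, 250, 0]'

```text
t: 40.8
ee_pos: [435.2, -313.2, 93.9]
tool_rot: [0.0, 1.0, -0.027, 0.001]
wrist_force: [0.0, -0.3, -0.1]
gripper_width: 41.7
finger_force: 31.2
```

```bash
python3 -c "
from h import *
st();go([425,-310,14],0)"
```

```text
t 40.8 [ 435.24 -313.16   93.94] yaw -0.053 F [ 0.03 -0.33 -0.09] w 41.66096311420379 ff 31.154564023017883 q [ 0.67  0.44 -0.2   1.99  0.13  0.72 -1.23]
shift [-10.48  -2.63  79.93] turn -0.053 yaw -0.053
```

>>> tcp_steps --plan '[36, -10, -2.5, 30, 0, 36, -10, -2.5, 55, 0, 36, -10, -2.5, 72, 0, 36, -10, -2.5, 76, 0, 36, -10, -2.5, 77, 0, 36, -10, -2.5, 77, 0]'

```text
t: 41.55
ee_pos: [425.2, -310.7, 16.5]
tool_rot: [0.0, 1.0, -0.027, 0.001]
wrist_force: [-0.1, -0.6, -0.6]
gripper_width: 41.5
finger_force: 31.2
```

>>> tcp_steps --plan '[36, 0, 0, 1, 0, 36, 0, 0, 2, 0, 36, 0, 0, 2, 0]'

```text
t: 41.92
ee_pos: [424.6, -310.5, 13.8]
tool_rot: [0.0, 1.0, -0.027, 0.0]
wrist_force: [0.2, -0.0, -0.4]
gripper_width: 41.2
finger_force: 31.2
```

>>> tcp_steps --plan '[36, 0, 0, 1, 0, 36, 0, 0, 2, 0, 36, 0, 0, 2, 0]'

```text
t: 42.3
ee_pos: [424.6, -310.5, 12.1]
tool_rot: [0.0, 1.0, -0.027, 0.0]
wrist_force: [-1.4, 1.3, 4.8]
gripper_width: 41.9
finger_force: 31.4
```

>>> tcp_steps --plan '[36, 0, 0, -0.5, 0, 56, 0, 0, -0.5, 0, 56, 0, 0, -0.5, 0, 56, 0, 0, -0.5, 0, 56, 0, 0, -50, 0, 0, 0, 0, -80, 0, 0, 0, 0, -80, 0, 0, 0, 0, -80, 0]'

```text
t: 43.3
ee_pos: [424.1, -310.2, 91.2]
tool_rot: [-0.0, 1.0, -0.027, -0.0]
wrist_force: [0.2, 0.2, -0.3]
gripper_width: 1.5
finger_force: 0.0
```

>>> tcp_steps --plan '[0, 0, 0, 0, 0, 0, 0, 0, 15, 0, 0, 0, 0, 30, 0, 0, 0, 0, 32, 0, 0, 0, 0, 32, 0]'

```text
t: 43.92
ee_pos: [424.4, -310.2, 59.2]
tool_rot: [-0.0, 1.0, -0.027, -0.0]
wrist_force: [0.2, -0.4, 0.3]
gripper_width: 0.2
finger_force: 0.0
```

>>> tcp_steps --plan '[0, 0, 0, 2, 0, 0, 0, 0, 4, 0, 0, 0, 0, 5, 0, 0, 0, 0, 5, 0]'

```text
t: 44.42
ee_pos: [424.6, -310.4, 54.8]
tool_rot: [0.0, 1.0, -0.027, 0.0]
wrist_force: [0.0, 0.5, 0.6]
gripper_width: -0.0
finger_force: 0.0
```

>>> tcp_steps --plan '[0, 0, 0, 1, 0, 0, 0, 0, 2, 0, 0, 0, 0, 3, 0, 0, 0, 0, 3, 0]'

```text
t: 44.92
ee_pos: [424.6, -310.4, 52.0]
tool_rot: [0.0, 1.0, -0.027, 0.0]
wrist_force: [-1.0, 1.0, 5.1]
gripper_width: 0.1
finger_force: 2.3
```

>>> tcp_steps --plan '[0, 0, 0, 1, 0, 0, 0, 0, 2, 0, 0, 0, 0, 3, 0, 0, 0, 0, 3, 0]'

```text
t: 45.42
ee_pos: [424.8, -310.5, 50.0]
tool_rot: [0.0, 1.0, -0.027, 0.0]
wrist_force: [-4.3, 2.7, 15.4]
gripper_width: 0.3
finger_force: 7.9
```

>>> tcp_steps --plan '[0, 0, 0, 1, 0, 0, 0, 0, 2, 0, 0, 0, 0, 2, 0, 0, 0, 0, 2, 0]'

```text
t: 45.92
ee_pos: [425.0, -310.7, 49.8]
tool_rot: [0.001, 1.0, -0.027, 0.0]
wrist_force: [-8.0, 6.1, 36.0]
gripper_width: -0.2
finger_force: 17.8
```

>>> tcp_steps --plan '[0, 0, 0, -5, 0, 0, 0, 0, -60, 0, 0, 0, 0, -120, 0, 0, 5, 0, -180, 0, 60, 15, 0, -240, 0, 60, 25, -20, -290, 0, 60, 35, -60, -300, 0, 60, 40, -110, -300, 0]'

```text
t: 46.92
ee_pos: [471.3, -202.4, 347.8]
tool_rot: [0.0, 1.0, -0.028, 0.001]
wrist_force: [0.4, -0.0, -0.5]
gripper_width: 60.2
finger_force: 0.0
```

```bash
python3 -c "
from h import *
st();go([582,267.8,340],-.125);t=eyes.capture('top');pickle.dump(t,open('t4.pkl','wb'))
h=cv2.cvtColor(t['frame'],cv2.COLOR_BGR2HSV)
m=np.zeros(h.shape[:2],np.uint8);m[176:200,222:252]=(h[176:200,222:252,1]<120)
for k in cv2.findContours(m,0,2)[0]: print(cv2.minEnclosingCircle(k))"
```

```text
t 46.92 [ 471.35 -202.38  347.81] yaw -0.056 F [ 0.38 -0.03 -0.53] w 60.17963328620732 ff 0.0 q [ 0.56  0.13 -0.31  1.77  0.04  1.25 -1.38]
shift [  84.07 -475.65    7.65] turn 0.069 yaw -0.056
((236.86363220214844, 181.86363220214844), 8.412266731262207)
```

>>> tcp_steps --plan '[60, 10, -60, 0, 0, 60, 20, -120, 0, 0, 60, 31, -180, 0, 0.02, 60, 42, -240, 0, 0.04, 60, 52, -300, 0, 0.06, 60, 63, -360, 0, 0.07, 60, 74, -420, 0, 0.07, 60, 84, -476, 5, 0.07]'

```text
t: 47.98
ee_pos: [580.7, 269.9, 341.5]
tool_rot: [-0.0, 0.998, -0.062, 0.0]
wrist_force: [0.4, -0.2, 0.1]
gripper_width: 59.9
finger_force: 0.0
```

>>> tcp_steps --plan '[60, 0, 0, 60, 0, 60, 0, 0, 120, 0, 60, 0, 0, 180, 0, 60, 0, 0, 230, 0, 60, 0, 0, 250, 0, 60, 0, 0, 250, 0, 60, 0, 0, 250, 0]'

```text
t: 48.85
ee_pos: [581.5, 269.0, 94.0]
tool_rot: [-0.001, 0.998, -0.062, 0.002]
wrist_force: [-0.0, 0.6, 0.6]
gripper_width: 59.6
finger_force: 0.0
```

```bash
python3 -c "
from h import *
st();c=eyes.capture('wrist');pickle.dump(c,open('w11.pkl','wb'));save(c,'w11')
h=cv2.cvtColor(c['frame'],cv2.COLOR_BGR2HSV);m=((h[...,1]<70)&(h[...,2]>70)).astype(np.uint8);m[:,:255]=0;m[:,392:]=0;m[330:]=0
for k in cv2.findContours(m,0,2)[0]:
    if cv2.contourArea(k)>300:
        x,y,w,hh=cv2.boundingRect(k);print(x,y,w,hh);print(onz(c,[[x+w/2,y+hh],[x,y+hh-w/2],[x+w,y+hh-w/2]],56))
go([582,267.8,14],-.125)"
```

```text
t 48.85 [581.55 269.02  93.95] yaw -0.124 F [-0.02  0.57  0.64] w 59.59132632861486 ff 0.0 q [-0.17  0.62 -0.51  1.73  0.38  0.89 -2.53]
286 174 71 87
[[563.67 270.12  56.  ]
 [588.8  287.38  56.  ]
 [583.82 247.25  56.  ]]
255 0 137 146
[[631.36 260.67  56.  ]
 [669.66 290.31  56.  ]
 [661.25 222.71  56.  ]]
shift [ 0.24  1.36 80.2 ] turn 0.001 yaw -0.124
```

>>> tcp_steps --plan '[56, 2, 1.3, 40, 0, 56, 2, 1.3, 70, 0, 56, 2, 1.3, 80, 0, 56, 2, 1.3, 80, 0, 56, 2, 1.3, 80, 0, 36, 2, 1.3, 80, 0, 36, 2, 1.3, 80, 0, 36, 2, 1.3, 80, 0]' --clamp_n 30

```text
t: 49.9
ee_pos: [582.9, 267.1, 13.1]
tool_rot: [-0.001, 0.998, -0.062, 0.001]
wrist_force: [-1.7, -0.2, 6.5]
gripper_width: 41.6
finger_force: 29.7
```

>>> tcp_steps --plan '[36, 0, 0, 0, 0, 36, 0, 0, 0, 0]'

```text
t: 50.15
ee_pos: [582.9, 267.1, 13.1]
tool_rot: [-0.001, 0.998, -0.062, 0.001]
wrist_force: [-0.1, 0.0, 4.9]
gripper_width: 41.6
finger_force: 29.7
```

>>> tcp_steps --plan '[36, 0, 0, -50, 0, 36, 0, 0, -110, 0, 36, 0, 0, -170, 0, 36, 0, 0, -230, 0, 36, 0, 0, -290, 0, 36, 0, 0, -330, 0, 36, 0, 0, -330, 0]'

```text
t: 51.02
ee_pos: [583.0, 267.6, 346.0]
tool_rot: [-0.002, 0.998, -0.062, 0.003]
wrist_force: [-0.4, -0.6, -0.4]
gripper_width: 41.4
finger_force: 30.8
```

```bash
python3 -c "
from h import *
st();go([505,-310,340],-.05)"
```

```text
t 51.02 [583.   267.63 345.99] yaw -0.124 F [-0.44 -0.57 -0.38] w 41.445571033008086 ff 30.814239978790283 q [-0.11  0.4  -0.59  1.47  0.22  1.34 -2.4 ]
shift [ -5.84 582.86   3.7 ] turn -0.074 yaw -0.124
```

>>> tcp_steps --plan '[36, 0, 60, 0, 0, 36, 0, 120, 0, 0, 36, -1, 180, 0, 0, 36, -2, 240, 0, -0.01, 36, -3, 300, 0, -0.03, 36, -4, 360, 0, -0.05, 36, -5, 420, 0, -0.07, 36, -6, 480, 0, -0.07]'

```text
t: 52.02
ee_pos: [515.1, -210.8, 340.3]
tool_rot: [-0.0, 1.0, -0.027, -0.001]
wrist_force: [1.9, -0.1, -0.9]
gripper_width: 41.3
finger_force: 30.9
```

>>> tcp_steps --plan '[36, 0, 50, 50, 0, 36, 0, 100, 100, 0, 36, 0, 102, 160, 0, 36, 0, 102, 220, 0, 36, 0, 102, 250, 0, 36, 0, 102, 250, 0, 36, 0, 102, 250, 0]'

```text
t: 52.9
ee_pos: [511.6, -311.0, 92.8]
tool_rot: [0.0, 1.0, -0.027, 0.001]
wrist_force: [0.8, -1.1, -0.7]
gripper_width: 41.5
finger_force: 30.9
```

```bash
python3 -c "
from h import *
st();go([505,-310,16.5],0)"
```

```text
t 52.9 [ 511.62 -311.05   92.76] yaw -0.054 F [ 0.83 -1.12 -0.69] w 41.47812586442298 ff 30.920562744140625 q [ 0.67  0.53 -0.3   1.84  0.21  0.8  -1.36]
shift [-6.74 -0.72 76.25] turn -0.054 yaw -0.054
```

>>> tcp_steps --plan '[36, -2, 0, 30, 0, 36, -2, 0, 55, 0, 36, -2, 0, 70, 0, 36, -2, 0, 75, 0, 36, -2, 0, 76, 0, 36, -2, 0, 76, 0]'

```text
t: 53.65
ee_pos: [509.7, -311.1, 16.6]
tool_rot: [0.0, 1.0, -0.027, 0.001]
wrist_force: [0.5, -0.4, -0.9]
gripper_width: 41.4
finger_force: 30.9
```

>>> tcp_steps --plan '[36, 0, 0, 1, 0, 36, 0, 0, 2, 0, 36, 0, 0, 3, 0, 36, 0, 0, 3, 0]'

```text
t: 54.15
ee_pos: [509.1, -310.9, 12.9]
tool_rot: [0.0, 1.0, -0.027, 0.0]
wrist_force: [-0.6, 1.2, 3.5]
gripper_width: 41.0
finger_force: 31.0
```

>>> tcp_steps --plan '[36, 0, 0, 1, 0, 36, 0, 0, 2, 0, 36, 0, 0, 2, 0]'

```text
t: 54.52
ee_pos: [509.1, -310.9, 11.0]
tool_rot: [0.0, 1.0, -0.027, 0.0]
wrist_force: [-1.7, 0.0, 4.2]
gripper_width: 41.5
finger_force: 31.1
```

>>> tcp_steps --plan '[36, 0, 0, -0.5, 0, 56, 0, 0, -0.5, 0, 56, 0, 0, -0.5, 0, 56, 0, 0, -0.5, 0, 56, 0, 0, -50, 0, 0, 0, 0, -80, 0, 0, 0, 0, -80, 0, 0, 0, 0, -80, 0]'

```text
t: 55.52
ee_pos: [508.5, -310.6, 90.1]
tool_rot: [-0.0, 1.0, -0.027, -0.0]
wrist_force: [0.3, -0.2, -0.6]
gripper_width: 1.5
finger_force: 0.0
```

>>> tcp_steps --plan '[0, 0, 0, 0, 0, 0, 0, 0, 15, 0, 0, 0, 0, 30, 0, 0, 0, 0, 34, 0, 0, 0, 0, 34, 0]'

```text
t: 56.15
ee_pos: [508.7, -310.5, 55.9]
tool_rot: [-0.0, 1.0, -0.027, -0.001]
wrist_force: [0.0, 0.4, 0.0]
gripper_width: -0.0
finger_force: 0.0
```

>>> tcp_steps --plan '[0, 0, 0, 1, 0, 0, 0, 0, 2, 0, 0, 0, 0, 3, 0, 0, 0, 0, 4, 0, 0, 0, 0, 5, 0, 0, 0, 0, 6, 0, 0, 0, 0, 6, 0]'

```text
t: 57.02
ee_pos: [509.1, -310.9, 51.2]
tool_rot: [0.0, 1.0, -0.027, 0.0]
wrist_force: [-1.8, 0.4, 5.4]
gripper_width: -0.1
finger_force: 2.5
```

>>> tcp_steps --plan '[0, 0, 0, 1, 0, 0, 0, 0, 2, 0, 0, 0, 0, 3, 0, 0, 0, 0, 3, 0]'

```text
t: 57.52
ee_pos: [509.3, -311.0, 50.0]
tool_rot: [0.0, 1.0, -0.027, 0.0]
wrist_force: [-7.7, 2.8, 21.2]
gripper_width: -0.0
finger_force: 10.3
```

Bottomed at 50.0 mm, as expected for a lid fully home. One more firm press, then I'll retreat and check both jars numerically from the top and wrist cameras.

>>> tcp_steps --plan '[0, 0, 0, 1, 0, 0, 0, 0, 1.5, 0, 0, 0, 0, 1.5, 0]'

```text
t: 57.9
ee_pos: [509.5, -311.1, 49.9]
tool_rot: [0.001, 1.0, -0.027, 0.0]
wrist_force: [-9.5, 5.5, 32.8]
gripper_width: -0.0
finger_force: 16.3
```

>>> tcp_steps --plan '[0, 0, 0, -8, 0, 0, 0, 0, -60, 0, 0, -20, 0, -120, 0, 0, -45, 0, -180, 0, 0, -60, 0, -240, 0, 0, -60, 0, -280, 0, 0, -60, 0, -280, 0, 0, -60, 0, -280, 0]'

```text
t: 58.9
ee_pos: [448.7, -307.4, 325.3]
tool_rot: [-0.0, 1.0, -0.027, -0.0]
wrist_force: [0.2, 0.1, -0.9]
gripper_width: -0.4
finger_force: 0.0
```

```bash
python3 - <<'E'
from h import *
st()
t=eyes.capture('top');w=eyes.capture('wrist');s=eyes.capture('scene');save(w,'wf');save(t,'tf');save(s,'sf')
for n,c,z in (("top",t,50),("wrist",w,50),("scene",s,50)):
    p=proj(c,[[424.6,-310.5,50],[509.1,-310.9,50],[401,283,56],[583,267,56],[465,-270,4]])
    print(n,p.round(0).tolist(),[c["frame"][int(v),int(u)].tolist() for u,v in p if 0<=u<640 and 0<=v<400])
h=w["frame"].astype(int); g=h.mean(2)
tr=proj(w,[[365,-372,12],[365,-248,12],[565,-248,12],[565,-372,12]]);m=np.zeros((400,640),np.uint8);cv2.fillPoly(m,[tr.astype(int)],1)
d=((g<130)&(m>0)).astype(np.uint8);d=cv2.morphologyEx(d,cv2.MORPH_OPEN,np.ones((5,5)))
for k in cv2.findContours(d,0,2)[0]:
    if cv2.contourArea(k)>150:
        r=cv2.minEnclosingCircle(k);print("dark",r,cv2.boundingRect(k),onz(w,[r[0]],48))
# knob/lever check: compare against w7-type view via scene: height of knob (dark) near predicted
print("knob px", proj(s,[[588,57.5,217]]), s["frame"][tuple(proj(s,[[588,57.5,210]]).round().astype(int)[0][::-1])])
E
```

```text
t 58.9 [ 448.72 -307.35  325.32] yaw -0.054 F [ 0.24  0.05 -0.92] w -0.41906213802339554 ff 0.0 q [ 0.78  0.21 -0.34  1.73  0.07  1.22 -1.21]
top [[425.0, 230.0], [424.0, 203.0], [229.0, 239.0], [236.0, 180.0], [408.0, 219.0]] [[160, 157, 162], [160, 158, 165], [206, 111, 55], [204, 114, 56], [216, 219, 219]]
wrist [[324.0, 170.0], [321.0, 100.0], [-110.0, 212.0], [-160.0, 71.0], [292.0, 133.0]] [[135, 129, 135], [148, 143, 149], [183, 185, 188]]
scene [[279.0, 162.0], [261.0, 171.0], [399.0, 262.0], [350.0, 292.0], [277.0, 181.0]] [[121, 117, 124], [123, 118, 125], [188, 105, 62], [183, 103, 63], [174, 175, 179]]
dark ((293.8861083984375, 196.71258544921875), 15.884317398071289) (280, 189, 30, 18) [[ 390.47 -270.1    48.  ]]
knob px [[302.94 211.44]] [63 60 57]
```

```bash
python3 -c "
from h import *
print(hand_in())"
```

```text
the job is handed in; nothing more can be done
None
```

The job is handed in: the cup is in the nest with the carriage fully in, the probe was lowered gently onto the cup bottom and locked at that height, and both jars present (there was no third) stand upright in the tray with lids pressed home; the other bottles and beaker were not touched, and the run used about 59 s of the 210 s.

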